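# Size a bush on the stepped mandrel and store it on the matching post

## Robot

A 6-joint arm with a two-finger parallel gripper is mounted at the origin on a cart in front of the work surface, level with it; the furniture and walls round the work are solid. World frame = base frame: x ahead of the robot, y to its left, z up, the work surface at z = 0. Lengths are in m, angles in rad, forces in N, time in s.
With the tool pointing down it reaches from about 0.35 to 0.975 m from the base axis. Payload 4.9 kg.
Tool frame: the origin (TCP) lies between the finger pads; the fingertips stand 19 mm ahead of it and the grasp point (between the pads) is the TCP; z points along the fingers, y is the direction in which the jaws open and shut (so a half turn about z gives the same grasp; the last joint's range is limited). The gripper opens to 85 mm and grips with 20 to 120 N. Pads are 22 mm wide; open, the fingers measure 114 mm over their backs; the gripper's body (76 mm by 85 mm) begins 54 mm behind the grasp point. The pads swing forward as they close: fully open they stand 13 mm farther back than shut.
Start: joints at [-1.353, 0.053, 1.613, -0, 1.476, -0.119], TCP at [0.207, -0.59, 0.25] pointing down, gripper open.
Joint ranges: [-3.01, 3.01], [-1.01, 2.22], [0.06, 2.58], [-1.02, 4.17], [0.09, 2.62], [-3.14, 3.14]. Speed limits (rad/s): [2.57, 2.57, 3.14, 3.14, 3.14, 3.14].

## Interface

Orientations are given as a unit quaternion [w, x, y, z].
In Python, from plant import state, grab_frame, calibration, job_done gives the robot as it stands. The module is installed in compiled form; this text tells all that it offers.
- The arm moves only by the tool servo_tool, never from a script. Its argument "deltas" is a list that holds one entry, the list of rows, each a list of 5 numbers: the finger opening in mm, from 0 to 85.4, then the shift along the world's x, y, z in mm, then the turn about the world's z in units of 6 degrees (1.0 is 6 degrees). A call has 1 to 5 rows; each row is the pose to reach, as a shift and turn from the pose commanded when the call began; what a row does not reach only later rows make up. A row lasts 1/8 s, in which the tool goes at most 62.5 mm and 10.7 degrees, less where a joint would pass 70% of its speed; a pose out of reach is approached as far as the arm can. A call with a gripper value outside its range is refused whole. The fingers move at their own pace and stop on an object; the grip force is fixed at half the most. Time passes only in rows, so rows that repeat a pose let the fingers close. It gives the time, the measured TCP pose, the force and the opening at its end, in the units of the state.
- state(): the state, without advancing time (a new reading comes with each control period).
- grab_frame(name): name is "scene" or "top"; returns the picture (420x560x3 uint8, red, green, blue); there is no depth.
- calibration(name): a dict with "intrinsics" (3x3 intrinsics, pixels), "world_from_camera" (4x4, takes a point from camera to world coordinates). Camera axes: x right, y down, z forward; pixel columns grow to the right and rows downward; lengths in m; the calibration is good to about 2 mm. A picture is of the moment at which its call begins. calibration takes no time and is no camera call.
- job_done(): hands the job in, once; it reports no verdict.
The state is a dict: "time": time; "joint_pos": joint angles; "joint_vel": joint speeds; "joint_efforts": joint torques, N m; "tool_pos": TCP position; "tool_rot": TCP orientation; "contact_force": force on the tool from outside, world axes, zero at the start; "ft_torque": the same for the moment, N m; "gripper_width": opening from 0.0 (shut) to 1.0 (fully open).
Only numpy, scipy, OpenCV 4.12 (cv2) and the standard library are available. Lean on these libraries where they do the work, as an engineer would, in place of code of your own. Each camera call takes 0.05 s, during which the arm holds its last target.

## Task

Take the bush that stands nearest to the ring gauge, slide it down the gauge's stepped mandrel until it truly stops on the collar of its size (not just caught on an edge), and press it home there until the mandrel sinks about 6 mm on its spring, never down to the end stop. Read the number of grooves on the collar it rests on, then take the bush off and leave it lying flat on the rack board over the post with the same number of grooves. Leave the other two bushes and everything else where they are.

Things in the scene. Friction and masses are not known exactly. Their poses are not given: they have to be found in the camera images.
- bush_a: one of three metal bushes (rings) alike outside: 48 mm outside diameter, 20 mm high, about 0.06 to 0.13 kg, standing flat on the bench. Their bores differ (each fits one of the three gauge sizes) and the bore of this one is not told; which bush stands where changes. Origin: centre of its underside, z up along the bore
- bush_b: one of three metal bushes (rings) alike outside: 48 mm outside diameter, 20 mm high, about 0.06 to 0.13 kg, standing flat on the bench. Their bores differ (each fits one of the three gauge sizes) and the bore of this one is not told; which bush stands where changes. Origin: centre of its underside, z up along the bore
- bush_c: one of three metal bushes (rings) alike outside: 48 mm outside diameter, 20 mm high, about 0.06 to 0.13 kg, standing flat on the bench. Their bores differ (each fits one of the three gauge sizes) and the bore of this one is not told; which bush stands where changes. Origin: centre of its underside, z up along the bore
- gauge: ring gauge, fixed: dark steel base plate 110 x 110 x 12 mm with a round steel guide tube (57 mm diameter, top 30 mm above the bench), from which the upright mandrel rises. Origin: centre of the plate's underside, on the mandrel's axis
- mandrel_tip (a point): top of the rounded nose of the upright stepped-taper mandrel, on its axis; 108 mm above the bench when not pressed. The nose is 20 mm high, 19 mm in diameter at its foot. Below it come collars 1, 2 and 3, each thicker. A bush slides down over what is thinner than its bore and stops with its underside flat on the top of the collar of its size
- collar_1 (a point): centre of the flat top of collar 1, 20 mm below the tip. The collar is 25 mm in diameter there, 26.4 mm at its foot 14 mm lower, and has one dark groove. All bushes have 1 to 1.5 mm of radial play over the parts that they pass; one held off-centre by more can catch on the edge of a collar that it would pass when centred
- collar_2 (a point): centre of the flat top of collar 2, 34 mm below the tip. The collar is 32 mm in diameter there, 33.4 mm at its foot 14 mm lower, and has two dark grooves
- collar_3 (a point): centre of the flat top of collar 3, 48 mm below the tip. The collar is 40 mm in diameter there, has three dark grooves and goes down into the guide tube; its top stands 30 mm above the tube when not pressed
- mandrel (a joint): how far the mandrel has sunk on its spring (m): 0 at rest, end stop at 0.014; it begins to sink at about 2 N and takes 0.9 N more per mm; it springs back
- rack: storage rack, fixed: flat wooden board 75 x 225 x 14 mm with three steel posts in a row along its y axis, 70 mm apart. Origin: centre of the board's underside; the posts stand at y = +70 mm (post 1), 0 (post 2), -70 mm (post 3)
- post_1 (a point): foot of post 1 on the rack board's top (14 mm above the bench), on the post's axis. The post has 1 dark groove near its top, is 14 mm in diameter and 47 mm high with a tapered end; it stores bushes of size 1
- post_2 (a point): foot of post 2 on the rack board's top (14 mm above the bench), on the post's axis. The post has 2 dark grooves near its top, is 14 mm in diameter and 47 mm high with a tapered end; it stores bushes of size 2
- post_3 (a point): foot of post 3 on the rack board's top (14 mm above the bench), on the post's axis. The post has 3 dark grooves near its top, is 14 mm in diameter and 47 mm high with a tapered end; it stores bushes of size 3
- felt_pad: bystander: dark felt ring, 69 mm across, 14 high. Origin: centre of its underside
- masking_tape: bystander: roll of cream masking tape lying flat, 100 mm across, 25 high. Origin: centre of its underside
- knob_blank: bystander: turned wooden knob standing on end, 44 mm across, 52 high. Origin: centre of its underside
- offcut_maple: bystander: block of pale wood, 40 x 70 x 25 mm. Origin: centre of its underside
- crepe_block: bystander: tan crepe rubber block lying flat, 145 x 36 x 34 mm. Origin: centre of its underside
- carpenter_pencil: bystander: carpenter's pencil lying flat, 168 mm long, 9 high. Origin: centre of its underside

How it is judged:
On the way:
1. the bush is fully down on the collar of its own size (underside within 3 mm of the collar's top, within 4 mm of the axis, level) and pressed so that the mandrel has sunk over 3 mm, for 0.3 s (((horizontal distance between bush_a and mandrel_tip below 0.004 m and z of bush_a in the frame of mandrel_tip between -0.023 and -0.017 m and angle between bush_a's own z axis and vertical below 0.12 rad and value of joint mandrel above 0.003 m) or (horizontal distance between bush_b and mandrel_tip below 0.004 m and z of bush_b in the frame of mandrel_tip between -0.037 and -0.031 m and angle between bush_b's own z axis and vertical below 0.12 rad and value of joint mandrel above 0.003 m) or (horizontal distance between bush_c and mandrel_tip below 0.004 m and z of bush_c in the frame of mandrel_tip between -0.051 and -0.045 m and angle between bush_c's own z axis and vertical below 0.12 rad and value of joint mandrel above 0.003 m))), for 0.3 s.
At the end, for the whole second after the job is handed in: The gauged bush lies flat on the rack board round the post with as many grooves as its collar on the mandrel (underside within 4 mm of the board, within 13 mm of the post's axis, tilt under 0.1 rad), released and at rest; the other two bushes stand where they stood, to within 20 mm (((horizontal distance between bush_a and post_1 below 0.013 m and z of bush_a in the frame of post_1 between -0.004 and 0.004 m and angle between bush_a's own z axis and vertical below 0.1 rad and linear speed of bush_a below 0.03 m/s and distance of each of bush_b, bush_c from where it was at the start of the episode below 0.02 m and world y of each of bush_b, bush_c below -0.27 m) or (horizontal distance between bush_b and post_2 below 0.013 m and z of bush_b in the frame of post_2 between -0.004 and 0.004 m and angle between bush_b's own z axis and vertical below 0.1 rad and linear speed of bush_b below 0.03 m/s and distance of each of bush_a, bush_c from where it was at the start of the episode below 0.02 m and world y of each of bush_a, bush_c below -0.27 m) or (horizontal distance between bush_c and post_3 below 0.013 m and z of bush_c in the frame of post_3 between -0.004 and 0.004 m and angle between bush_c's own z axis and vertical below 0.1 rad and linear speed of bush_c below 0.03 m/s and distance of each of bush_a, bush_b from where it was at the start of the episode below 0.02 m and world y of each of bush_a, bush_b below -0.27 m))); the robot touches nothing.
It fails at once if the mandrel is pressed down to its end stop (over 13 mm) (value of joint mandrel above 0.013 m).
It fails at once if a second bush is moved (over 20 mm) (distance of each of bush_b, bush_c from where it was at the start of the episode above 0.02 m or distance of each of bush_a, bush_c from where it was at the start of the episode above 0.02 m or distance of each of bush_a, bush_b from where it was at the start of the episode above 0.02 m).
It fails at once if a bystander is shifted over 30 mm (distance of any of felt_pad, masking_tape, knob_blank, offcut_maple, crepe_block, carpenter_pencil from where it was at the start of the episode above 0.03 m).
It also fails if it takes over 56 s, if anything falls off the work surface, if the arm or the gripper's body presses on something with over 40 N, if the wrist force passes 120 N, or if a joint passes its speed limit or range.

## Working session

There is one attempt and no reset: what is moved stays moved. The work goes in short steps, Python scripts to look and compute and a tool call to move; the robot and the scene stay as the last step left them, time stands still between calls to the robot, and variables do not carry over. Pictures are saved under pics/ and viewed, and the job is handed in when it is done.

Besides the shell and the picture viewer there is one more tool, called after "Call:" by a JSON object that holds its "api" and its "payload". servo_tool: Moves the arm, as the interface text tells. Its arguments: {"type":"object","properties":{"deltas":{"type":"array","items":{"type":"array","items":{"type":"array","items":{"type":"number"}}}}},"required":["deltas"]}

```bash
mkdir -p pics; python3 - <<'E'
from plant import *
import cv2
for n in("scene","top"):
    f=grab_frame(n); cv2.imwrite(f"pics/{n}0.png",f[:,:,::-1]); c=calibration(n); print(n,c)
print(state())
E
```

```text
scene {'intrinsics': array([[462.15924057,   0.        , 280.09064086],
       [  0.        , 462.15924057, 199.98667677],
       [  0.        ,   0.        ,   1.        ]]), 'world_from_camera': array([[ 0.54889999, -0.59688438,  0.58518188, -0.27751034],
       [-0.8357284 , -0.37819807,  0.39815106, -0.55249086],
       [-0.0163355 , -0.70759823, -0.70642615,  0.99614706],
       [ 0.        ,  0.        ,  0.        ,  1.        ]])}
top {'intrinsics': array([[471.06317035,   0.        , 271.93086067],
       [  0.        , 471.06317035, 219.58201622],
       [  0.        ,   0.        ,   1.        ]]), 'world_from_camera': array([[-0.04136949, -0.84238567,  0.53728479, -0.2784651 ],
       [-0.99913722,  0.03291038, -0.02533213, -0.04205857],
       [ 0.00365718, -0.53786921, -0.84302037,  1.27565069],
       [ 0.        ,  0.        ,  0.        ,  1.        ]])}
{'time': 0.1, 'joint_pos': array([-1.35297486e+00,  5.33072459e-02,  1.61413212e+00, -2.49072954e-05,
        1.47601990e+00, -1.18973782e-01]), 'joint_vel': array([-0.00027025, -0.00197983, -0.00351335, -0.0018511 ,  0.0009753 ,
        0.0015367 ]), 'joint_efforts': array([ 1.18174128e-03, -3.94901526e+01, -3.71363068e+01,  2.89287834e-05,
        3.89887151e-03,  1.21625717e-05]), 'tool_pos': array([ 0.20643572, -0.58936791,  0.24919044]), 'tool_rot': array([-9.31554113e-04,  9.85853966e-01,  1.67603957e-01, -5.84903166e-05]), 'contact_force': array([ 0.14616089,  0.27915382, -0.1669714 ]), 'ft_torque': array([0.01348545, 0.00428465, 0.02290125]), 'gripper_width': 1.0018227054375695}
```

View pics/scene0.png

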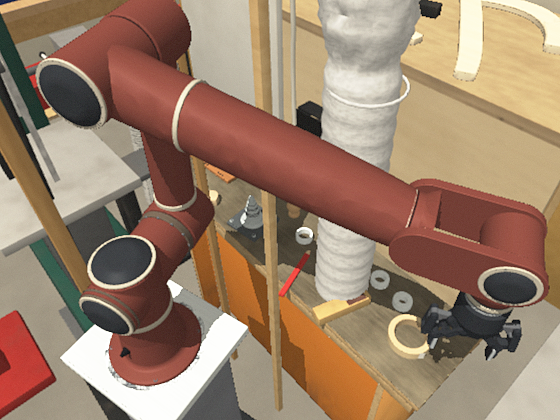

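View pics/top0.png

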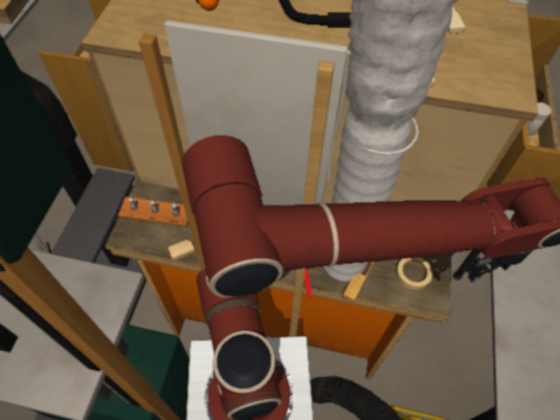

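```bash
cat > h.py <<'E'
from plant import *
import cv2, numpy as np
def pix(n,p):
    c=calibration(n);T=c["world_from_camera"];q=T[:3,:3].T@(np.array(p)-T[:3,3]);k=c["intrinsics"]@q;return k[:2]/k[2]
def ray(n,uv):
    c=calibration(n);T=c["world_from_camera"];d=T[:3,:3]@np.linalg.inv(c["intrinsics"])@np.array([*uv,1.]);return T[:3,3],d
def plane(n,uv,z):
    o,d=ray(n,uv);return o+d*(z-o[2])/d[2]
def tri(a,b):
    # closest points of two rays (name,uv)
    o1,d1=ray(*a);o2,d2=ray(*b);s=np.linalg.lstsq(np.stack([d1,-d2],1),o2-o1,rcond=None)[0]
    p,q=o1+s[0]*d1,o2+s[1]*d2;return (p+q)/2,np.linalg.norm(p-q)
def crop(src,dst,x,y,w,h,s):
    im=cv2.imread(src)[y:y+h,x:x+w];cv2.imwrite(dst,cv2.resize(im,None,fx=s,fy=s,interpolation=cv2.INTER_CUBIC))
E
python3 - <<'E'
from h import *
crop("pics/scene0.png","pics/s1.png",190,170,200,150,4)
crop("pics/scene0.png","pics/s2.png",310,240,200,150,4)
crop("pics/top0.png","pics/t1.png",90,170,200,150,4)
crop("pics/top0.png","pics/t2.png",290,190,200,150,4)
E
```

```text
(no output)
```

View pics/s1.png

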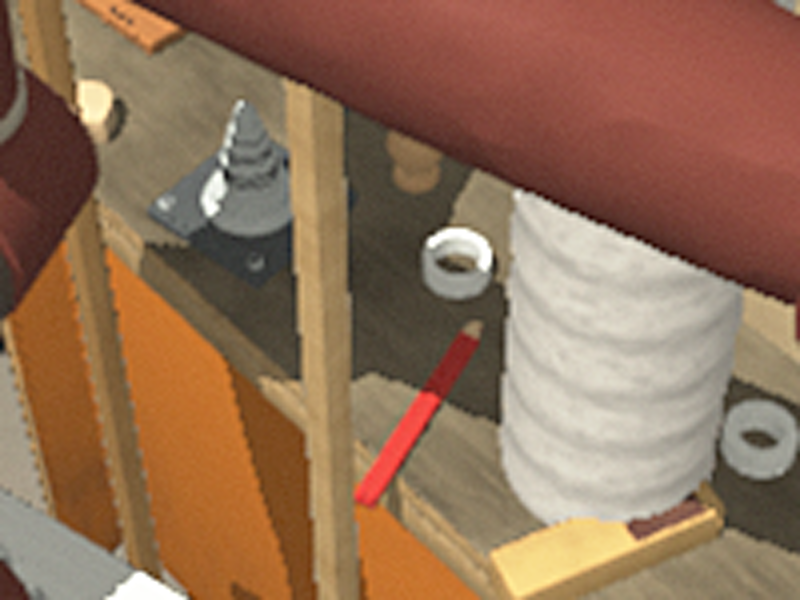

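View pics/s2.png

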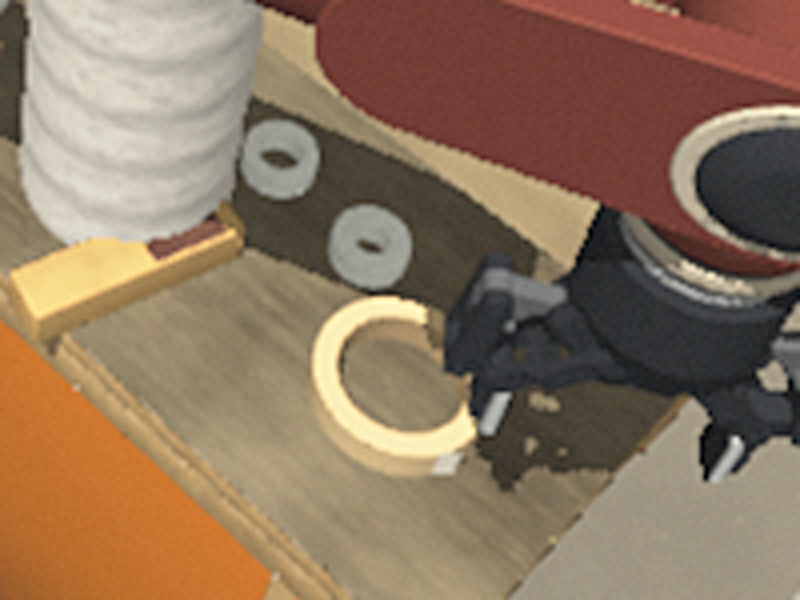

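View pics/t1.png

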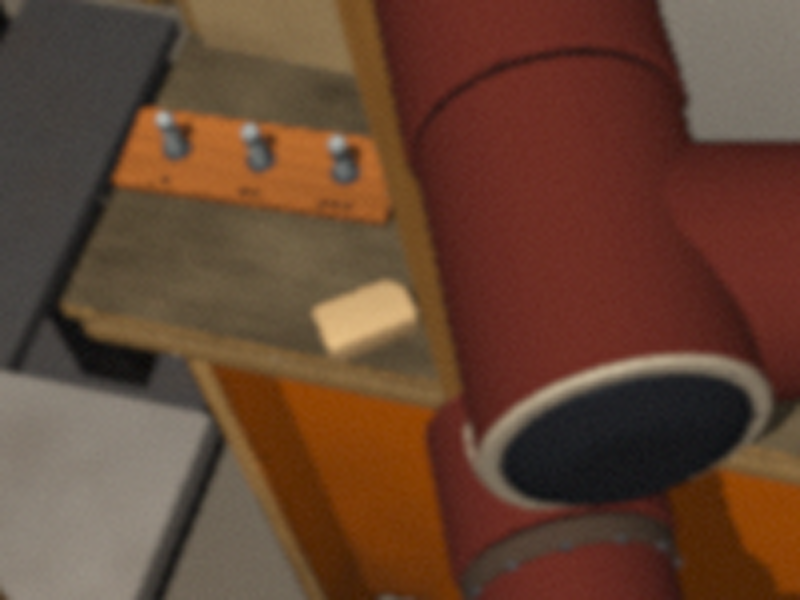

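View pics/t2.png

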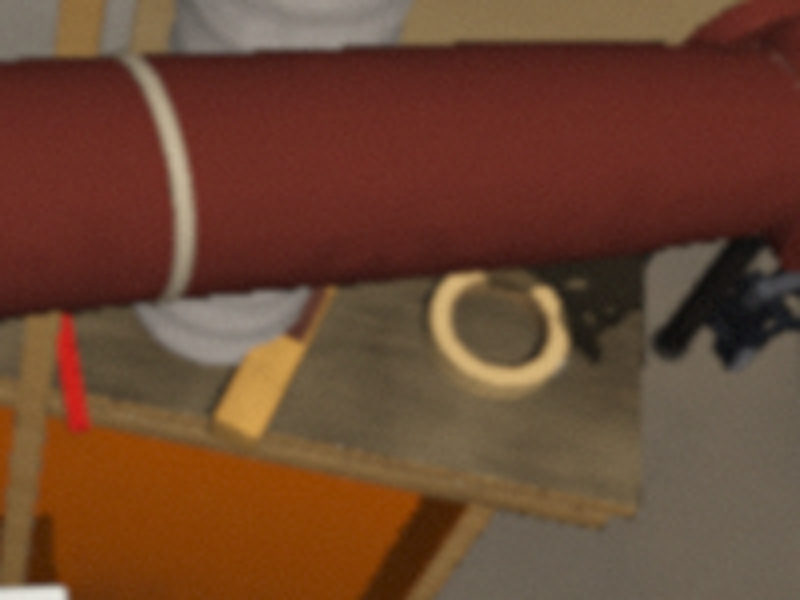

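```bash
python3 - <<'E'
from h import *
np.set_printoptions(precision=3,suppress=True)
for n,uv,z,l in [("scene",(304,232),.02,"bush1 top"),("scene",(380.5,279),.02,"bush2"),("scene",(402,301),.02,"bush3"),
 ("scene",(250,195),.108,"mandrel tip"),("scene",(253,241),.0,"plate near corner"),("scene",(227,223),.012,"plate left corner"),
 ("scene",(343,300),.0,"duct bottom"),("top",(345,279),0,"duct bottom"),
 ("top",(131,200),.061,"post1"),("top",(152.5,203),.061,"p2"),("top",(175,206.5),.061,"p3"),
 ("scene",(329,300),.034,"crepe"),("top",(356,285),.034,"crepe"),("top",(182,249),.025,"maple")]:
    print(l,plane(n,uv,z))
# vertical line via planes
def vplane(n,a,b):
    o,d1=ray(n,a);_,d2=ray(n,b);nn=np.cross(d1,d2);nn/=np.linalg.norm(nn);return nn,nn@o
for l,s,t in [("postR",((263,0),(275,360)),((325,70),(297,330))),("postL",((17,160),(27,300)),((150,45),(200,240))),("ductaxis",((370,30),(343,280)),((405,20),(347,265)))]:
    a,b=vplane("scene",*s);c,d=vplane("top",*t);
    u=np.cross(a,c);print(l,"dir",u/np.linalg.norm(u),end=' ')
    for z in (0,.5,1): print(np.linalg.solve(np.array([a,c,[0,0,1]]),[b,d,z]),end=' ')
    print()
E
```

```text
bush1 top [ 0.461 -0.128  0.02 ]
bush2 [ 0.43  -0.374  0.02 ]
bush3 [ 0.399 -0.445  0.02 ]
mandrel tip [0.43  0.029 0.108]
plate near corner [ 0.371 -0.016  0.   ]
plate left corner [0.378 0.08  0.012]
duct bottom [ 0.336 -0.318  0.   ]
duct bottom [ 0.317 -0.289  0.   ]
post1 [0.586 0.36  0.061]
p2 [0.572 0.292 0.061]
p3 [0.556 0.221 0.061]
crepe [ 0.297 -0.298  0.034]
crepe [ 0.281 -0.312  0.034]
maple [0.424 0.197 0.025]
postR dir [-0.025 -0.007 -1.   ] [ 0.267 -0.153  0.   ] [ 0.279 -0.149  0.5  ] [ 0.292 -0.145  1.   ] 
postL dir [-0.426 -0.114 -0.897] [-0.364 -0.069  0.   ] [-0.126 -0.005  0.5  ] [0.112 0.058 1.   ] 
ductaxis dir [-0.017 -0.025 -1.   ] [ 0.363 -0.301  0.   ] [ 0.372 -0.289  0.5  ] [ 0.38  -0.276  1.   ]
```

```bash
python3 - <<'E'
from h import *
crop("pics/scene0.png","pics/s3.png",0,0,400,300,2)
crop("pics/scene0.png","pics/s4.png",160,120,400,300,2)
crop("pics/top0.png","pics/t3.png",0,0,400,300,2)
crop("pics/top0.png","pics/t4.png",160,0,400,300,2)
E
```

```text
(no output)
```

View pics/s3.png

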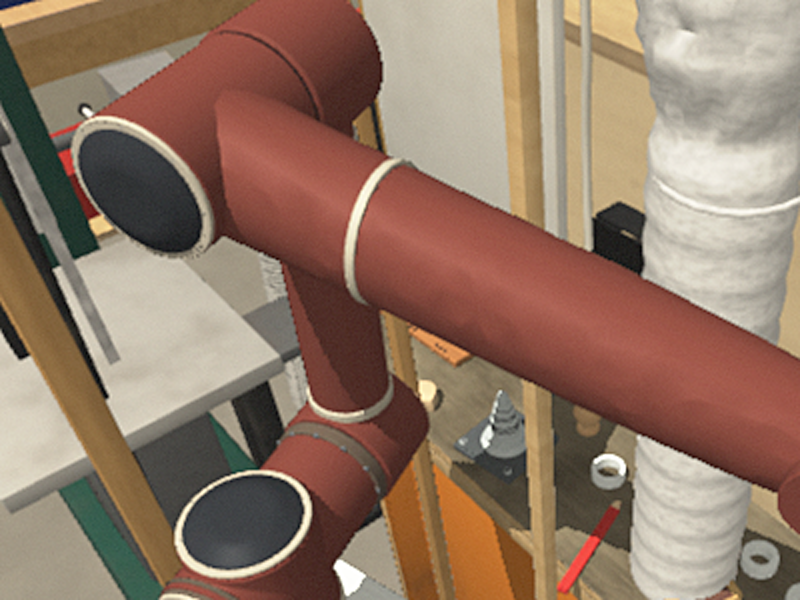

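View pics/s4.png

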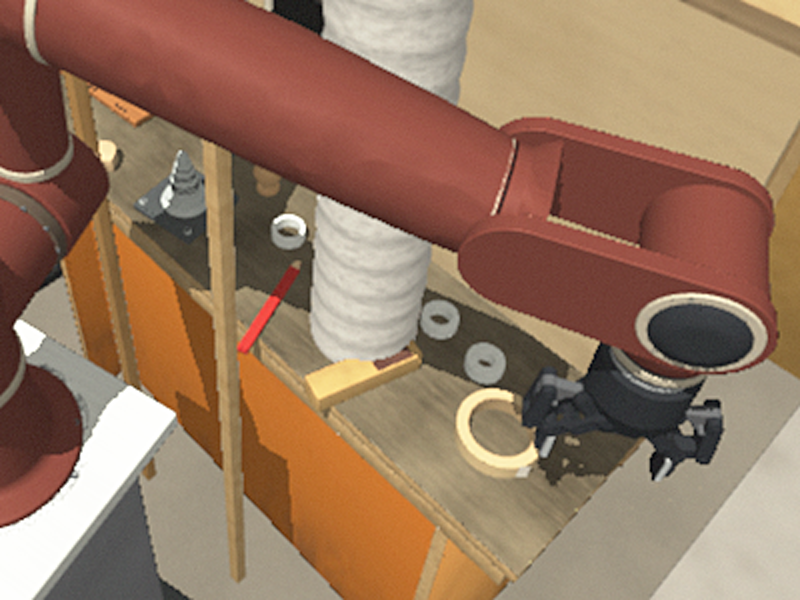

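View pics/t3.png

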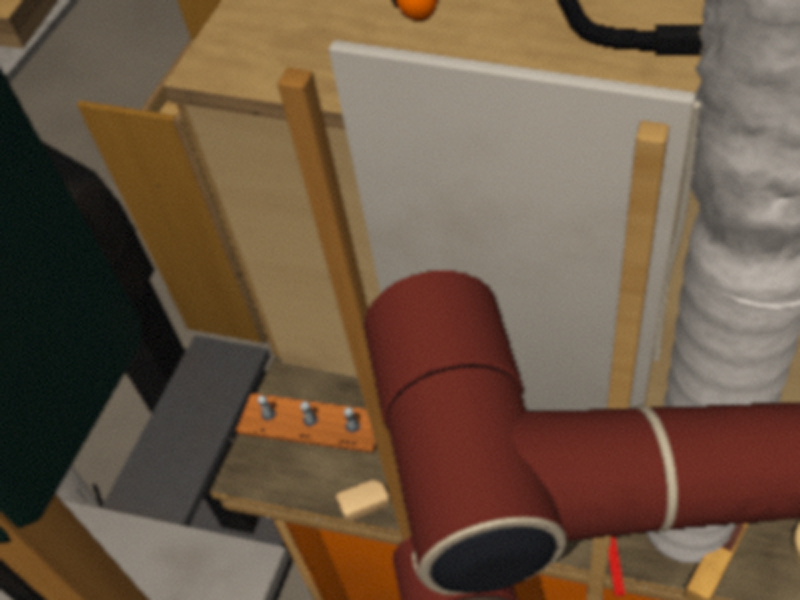

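View pics/t4.png

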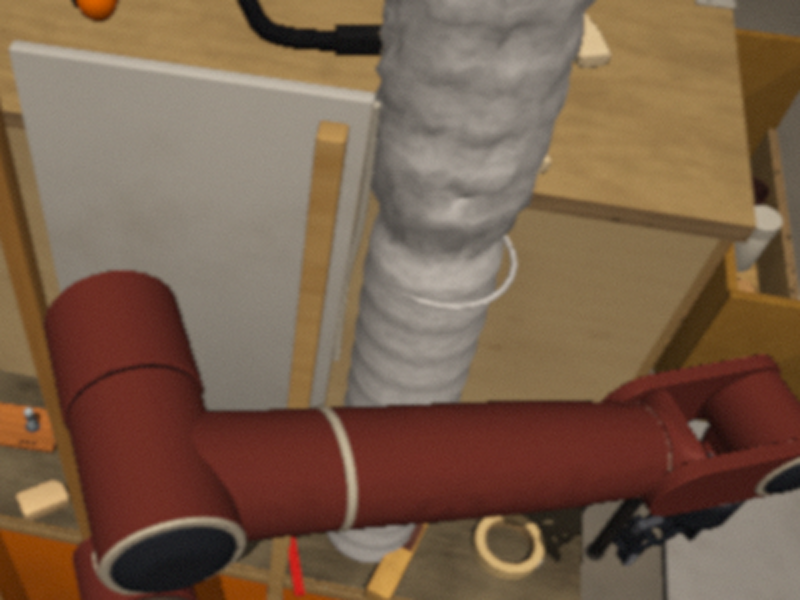

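```bash
python3 - <<'E'
from h import *
np.set_printoptions(precision=3,suppress=True)
def vplane(n,a,b):
    o,d1=ray(n,a);_,d2=ray(n,b);nn=np.cross(d1,d2);nn/=np.linalg.norm(nn);return nn,nn@o
for l,s,t,top,bot in [("postR",((263,0),(278,409)),((326,65),(298,290)),(326,65),(278,409)),("postL",((204,185),(235,357)),((149,40),(203,265)),(149,40),(235,358)),("duct",((370,30),(343,280)),((405,20),(347,265)),(400,0),(343,300))]:
    a,b=vplane("scene",*s);c,d=vplane("top",*t)
    print(l)
    for z in (0,.25,.5,.75,1): print(np.linalg.solve(np.array([a,c,[0,0,1]]),[b,d,z]),end=' ')
    p=np.linalg.solve(np.array([a,c,[0,0,1]]),[b,d,.5])
    # height of top & bottom along vertical through p
    for nm,uv in(("top",top),("scene",bot)):
        o,dd=ray(nm,uv);k=np.linalg.lstsq(np.stack([dd,[0,0,-1]],1),p-o,rcond=None)[0];q=o+k[0]*dd;print("\n",nm,q)
# arm features
print("elbow cap", tri(("scene",(72,93)),("top",(244,275))))
print("ring on forearm mid", tri(("scene",(187,117)),("top",(330,234))))
print("wrist cap", tri(("scene",(511,286)),("top",(556,235))))
print("elbow far top", tri(("scene",(170,20)),("top",(217,150))))
for p in [(.461,-.128,.02),(.43,.029,.108)]: print(pix("top",p))
print(pix("top",(0,0,0)),pix("scene",(0,0,0)))
E
```

```text
postR
[ 0.281 -0.146  0.   ] [ 0.283 -0.146  0.25 ] [ 0.284 -0.147  0.5  ] [ 0.286 -0.147  0.75 ] [ 0.287 -0.148  1.   ] 
 top [ 0.284 -0.147  0.812]

 scene [ 0.28  -0.141 -0.833]
postL
[0.363 0.13  0.   ] [0.36  0.127 0.25 ] [0.358 0.124 0.5  ] [0.355 0.121 0.75 ] [0.353 0.118 1.   ] 
 top [0.359 0.121 0.807]

 scene [ 0.356  0.126 -0.836]
duct
[ 0.363 -0.301  0.   ] [ 0.368 -0.295  0.25 ] [ 0.372 -0.289  0.5  ] [ 0.376 -0.283  0.75 ] [ 0.38  -0.276  1.   ] 
 top [ 0.38  -0.266  0.852]

 scene [ 0.377 -0.303 -0.067]
elbow cap (array([ 0.019, -0.016,  0.663]), np.float64(0.0005167357940178747))
ring on forearm mid (array([ 0.096, -0.151,  0.633]), np.float64(0.008964644253496967))
wrist cap (array([ 0.157, -0.605,  0.505]), np.float64(8.66729931393068e-06))
elbow far top (array([0.256, 0.027, 0.664]), np.float64(0.0013385695321711981))
[288.306 235.618]
[235.794 231.186]
[249.528 393.907] [155.353 340.531]
```

```bash
python3 - <<'E'
from h import *
np.set_printoptions(precision=3,suppress=True)
for p in [(.1,.45,.5),(.1,.35,.6),(-.1,.4,.5),(-.27,.32,.5),(.1,.45,0),(.1,.6,0),(0.33,.12,0),(.33,-.2,0)]: print(p,"top",pix("top",p),"scene",pix("scene",p))
def vplane(n,a,b):
    o,d1=ray(n,a);_,d2=ray(n,b);nn=np.cross(d1,d2);nn/=np.linalg.norm(nn);return nn,nn@o
a,b=vplane("scene",(5,145),(75,280));c,d=vplane("top",(15,270),(80,395))
u=np.cross(a,c);print("beam dir",u/np.linalg.norm(u))
for z in(-.5,0,.5): print(np.linalg.solve(np.array([a,c,[0,0,1]]),[b,d,z]))
print("front edge",plane("top",(200,266),0),plane("top",(300,290),0),plane("scene",(222,236),0),plane("scene",(420,405),0))
print("table corner",tri(("scene",(141,181)),("top",(143,283))))
for z in (0,.03,.06,.1): print(z,plane("scene",(343,299),z),plane("top",(345,281),z))
E
```

```text
(0.1, 0.45, 0.5) top [-12.529 283.474] scene [-16.329  79.323]
(0.1, 0.35, 0.6) top [ 18.897 255.082] scene [-10.368  46.126]
(-0.1, 0.4, 0.5) top [-16.288 399.065] scene [-102.722  136.168]
(-0.27, 0.32, 0.5) top [  7.16  525.744] scene [-191.722  210.921]
(0.1, 0.45, 0) top [ 81.48  362.251] scene [ 65.615 235.04 ]
(0.1, 0.6, 0) top [ 24.986 364.523] scene [ 32.996 214.576]
(0.33, 0.12, 0) top [207.328 279.856] scene [206.155 230.609]
(0.33, -0.2, 0) top [314.795 275.981] scene [301.338 280.489]
beam dir [ 0.073  0.259 -0.963]
[ 0.116  0.618 -0.5  ]
[0.078 0.483 0.   ]
[0.04  0.348 0.5  ]
front edge [0.377 0.144 0.   ] [ 0.287 -0.153  0.   ] [0.339 0.069 0.   ] [ 0.195 -0.574 -0.   ]
table corner (array([0.256, 0.26 , 0.173]), np.float64(0.01934621810186084))
0 [ 0.339 -0.317  0.   ] [ 0.31  -0.288  0.   ]
0.03 [ 0.32  -0.324  0.03 ] [ 0.296 -0.282  0.03 ]
0.06 [ 0.301 -0.331  0.06 ] [ 0.282 -0.277  0.06 ]
0.1 [ 0.277 -0.341  0.1  ] [ 0.264 -0.269  0.1  ]
```

Call:
{"api": "servo_tool", "payload": {"deltas": [[[85, -5, 15, 40, 0], [85, -10, 30, 80, 0], [85, -15, 45, 130, 0], [85, -20, 60, 180, 0], [85, -25, 75, 230, 0]]]}}

```text
time: 0.72
tool_pos: [0.1813, -0.5141, 0.4813]
tool_rot: [-0.0, 0.986, 0.168, -0.0]
contact_force: [0.6, -0.7, -0.2]
gripper_width: 0.999
```

```bash
python3 - <<'E'
from plant import *
s=state();print(s)
E
```

```text
{'time': 0.725, 'joint_pos': array([-1.36823780e+00, -1.68370623e-01,  1.44797858e+00,  1.75737084e-05,
        1.86278577e+00, -1.34268497e-01]), 'joint_vel': array([-0.02896559, -0.20717473, -0.46652587, -0.00067663,  0.67423445,
       -0.02304881]), 'joint_efforts': array([ 3.35980011e-01, -3.01960301e+01, -3.64032912e+01,  4.34285175e-03,
       -4.35916828e-01,  2.24910944e-02]), 'tool_pos': array([ 0.18132981, -0.51406751,  0.48129572]), 'tool_rot': array([-4.00589729e-04,  9.85851430e-01,  1.67620993e-01, -5.26260483e-06]), 'contact_force': array([ 0.60291731, -0.67288541, -0.16760349]), 'ft_torque': array([0.01382291, 0.0263649 , 0.00555844]), 'gripper_width': 0.9990167019595587}
```

Call:
{"api": "servo_tool", "payload": {"deltas": [[[85, -10, 30, 40, 0], [85, -20, 60, 80, 0], [85, -30, 90, 120, 0], [85, -40, 120, 150, 0], [85, -40, 120, 150, 0]]]}}

```text
time: 1.35
tool_pos: [0.1412, -0.3931, 0.6345]
tool_rot: [0.004, 0.986, 0.168, -0.0]
contact_force: [-0.5, -0.0, 0.3]
gripper_width: 0.997
```

```bash
python3 - <<'E'
from h import *
s=state();print(s['joint_pos'],s['tool_pos'])
for n in("scene","top"):
    cv2.imwrite(f"pics/{n}1.png",grab_frame(n)[:,:,::-1])
import scipy.optimize as so
D=[([-1.35297,.0533,1.61413],[.20644,-.58937,.24919]),([-1.36824,-.16837,1.44798],[.18133,-.51407,.4813]),(s['joint_pos'][:3],s['tool_pos'])]
A=[];B=[]
for q,p in D:
    r=p[0]*np.cos(q[0])+p[1]*np.sin(q[0]); lat=-p[0]*np.sin(q[0])+p[1]*np.cos(q[0]);print("r,lat",r,lat)
    A+= [[np.sin(q[1]),np.sin(q[1]+q[2]),0],[np.cos(q[1]),np.cos(q[1]+q[2]),1]];B+=[r,p[2]]
x,res,_,_=np.linalg.lstsq(np.array(A),np.array(B),rcond=None);print(x,np.array(A)@x-B)
E
```

```text
[-1.40460641e+00 -3.63830460e-01  1.34685975e+00  1.09217612e-06
  2.15026379e+00 -1.70440950e-01] [ 0.14117428 -0.39310014  0.63454946]
r,lat 0.6200561940113718 0.07419425023633541
r,lat 0.5400389926296139 0.07420525749292853
r,lat 0.41103798479429315 0.07420023806655958
[0.2686043  0.61006731 0.04214064] [ 0.00147474  0.00231216 -0.00066463  0.00079017  0.0010638  -0.00310233]
```

View pics/scene1.png

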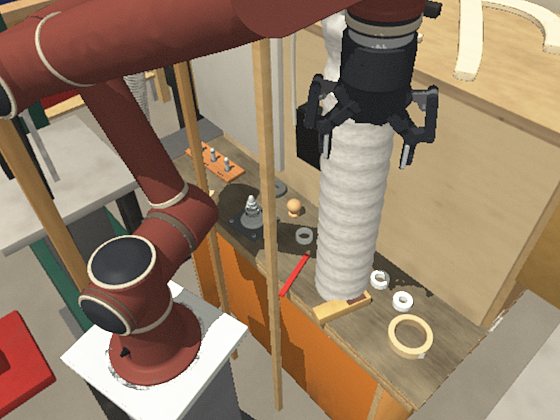

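View pics/top1.png

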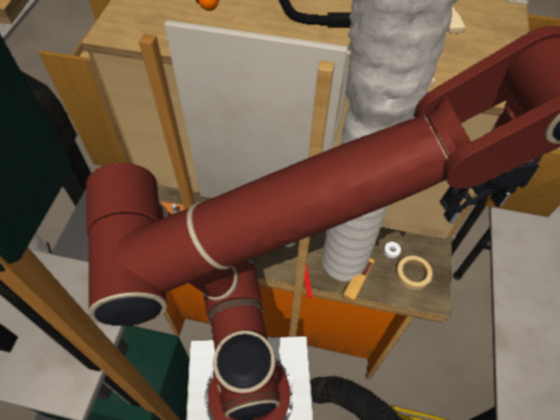

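```bash
python3 - <<'E'
from h import *
np.set_printoptions(precision=3,suppress=True)
s=state();
D=[([-1.35297,.0533,1.61413],[.20644,-.58937,.24919]),([-1.36824,-.16837,1.44798],[.18133,-.51407,.4813]),(s['joint_pos'][:3],s['tool_pos'])]
A=[];B=[]
for q,p in D:
    r=p[0]*np.cos(q[0])+p[1]*np.sin(q[0])
    t=q[1]+q[2]
    A+= [[np.sin(q[1]),np.sin(t),np.cos(t),0],[np.cos(q[1]),np.cos(t),-np.sin(t),1]];B+=[r,p[2]]
x,res,_,sv=np.linalg.lstsq(np.array(A),np.array(B),rcond=None);print(x,np.array(A)@x-B,sv)
print(s['joint_pos'],s['joint_vel'],s['tool_pos'],s['tool_rot'])
print("elbow cap",tri(("scene",(0,95)),("top",(127,308))))
print("shoulder", tri(("scene",(122,258)),("top",(244,358))))
a,b=ray("scene",(386,40)); 
E
```

```text
[ 0.43   0.609  0.098 -0.023] [ 0.  0.  0. -0. -0.  0.] [2.974 1.743 0.339 0.025]
[-1.404 -0.359  1.352  0.     2.149 -0.17 ] [ 0.001  0.031  0.035 -0.001 -0.001  0.001] [ 0.142 -0.395  0.63 ] [-0.     0.986  0.168  0.   ]
elbow cap (array([-0.   ,  0.161,  0.61 ]), np.float64(0.00422619582012688))
shoulder (array([ 0.003, -0.   ,  0.311]), np.float64(0.000698740761481322))
```

```bash
python3 - <<'E'
from h import *
crop("pics/top1.png","pics/t5.png",0,180,200,240,2.5)
crop("pics/scene1.png","pics/s5.png",0,60,200,240,2.5)
a=cv2.imread("pics/t5.png");b=cv2.imread("pics/s5.png");cv2.imwrite("pics/x5.png",np.hstack([a[:,:400],b[:,:400]]))
crop("pics/scene1.png","pics/s6.png",170,120,200,150,4)
E
```

```text
(no output)
```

View pics/x5.png

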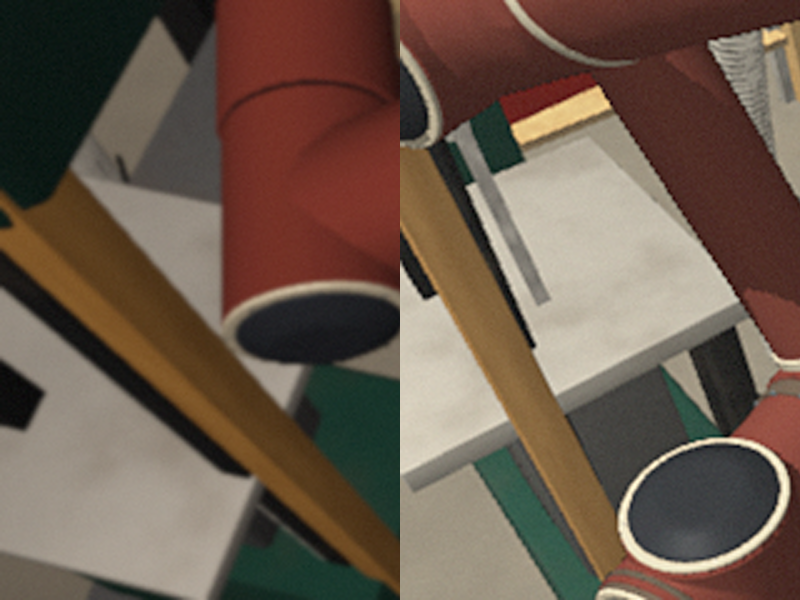

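View pics/s6.png

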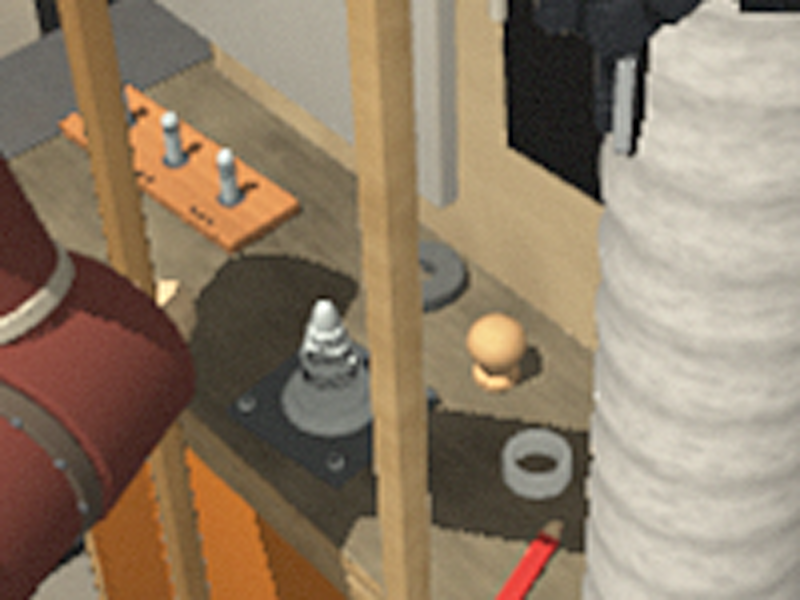

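```bash
python3 - <<'E'
from h import *
np.set_printoptions(precision=3,suppress=True)
def vplane(n,a,b):
    o,d1=ray(n,a);_,d2=ray(n,b);nn=np.cross(d1,d2);nn/=np.linalg.norm(nn);return nn,nn@o
a,b=vplane("scene",(7,132),(83,288));c,d=vplane("top",(14,262),(159,406))
for z in(-.5,-.25,0,.25,.5,.75): 
    p=np.linalg.solve(np.array([a,c,[0,0,1]]),[b,d,z]);print(p,pix("scene",p),pix("top",p))
print(plane("scene",(224,131+5),.061))
for z in(.02,.0): print("bush",plane("scene",(170+537/4,120+(452)/4),z))
E
```

```text
[-0.027  0.222 -0.5  ] [131.845 388.26 ] [190.591 437.374]
[-0.011  0.241 -0.25 ] [110.457 344.359] [172.782 419.687]
[0.005 0.26  0.   ] [ 83.339 288.695] [149.053 396.122]
[0.021 0.279 0.25 ] [ 47.831 215.81 ] [115.867 363.164]
[0.037 0.298 0.5  ] [ -0.673 116.25 ] [ 66.161 313.801]
[0.052 0.317 0.75 ] [-70.905 -27.911] [-16.486 231.724]
[0.65  0.299 0.061]
bush [ 0.458 -0.131  0.02 ]
bush [ 0.473 -0.122  0.   ]
```

```bash
cat >> h.py <<'E'
def ik(x,y,z):
    R=np.hypot(x,y);L=.0742;q1=np.arctan2(y,x)-np.arcsin(L/R);r=np.sqrt(R*R-L*L)
    v=np.array([r,z+.257-.234]);d=np.linalg.norm(v);B=np.hypot(.609,.098);a=.43
    e=np.arctan2(v[0],v[1])-np.arccos((a*a+d*d-B*B)/(2*a*d))
    el=np.array([a*np.sin(e),a*np.cos(e)]);f=v-el;t=np.arctan2(f[0],f[1])-np.arctan2(.098,.609)
    return dict(q1=np.degrees(q1),q2=e,q3=t-e,q5=np.pi-t,rw=r,back=-el[0],ez=el[1]+.234)
E
python3 - <<'E'
from h import *
s=state();print(s['joint_pos'],ik(*s['tool_pos']))
q1=s['joint_pos'][0];f=np.array([np.cos(q1),np.sin(q1)]);l=np.array([-f[1],f[0]])
for uv,n in [((121,308),'capR'),((122,190),'left end'),((90,190),'le'),((157,180),'le'),((122,166),'back top')]:
    for z in (.636,.70):
        p=plane("top",uv,z)[:2];print(n,z,"fwd",p@f,"lat",p@l)
for r in (.26,.28,.30,.32):
  for z in(.8,.84,.88,.92):
    R=np.hypot(r,.0742);k=ik(R,0,z);print(r,z,{a:round(float(b),3) for a,b in k.items() if a in('q2','q3','q5','back','ez')})
E
```

```text
[-1.40444990e+00 -3.59356817e-01  1.35243169e+00  4.27213318e-05
  2.14862496e+00 -1.70342989e-01] {'q1': np.float64(-80.46775891525081), 'q2': np.float64(-0.3582129651282788), 'q3': np.float64(1.3523954828529985), 'q5': np.float64(2.1474101358650737), 'rw': np.float64(0.41320290952165306), 'back': np.float64(0.15075851230733603), 'ez': np.float64(0.6367056877756742)}
capR 0.636 fwd -0.16153380077350496 lat 0.014057997720495754
capR 0.7 fwd -0.14583488548169374 lat -0.015522479837217303
left end 0.636 fwd -0.15198679217737218 lat 0.22604455719437808
left end 0.7 fwd -0.13724309910327528 lat 0.17525384719293555
le 0.636 fwd -0.20439050887381213 lat 0.2369435513452044
le 0.7 fwd -0.18440358238526955 lat 0.18506234673921898
le 0.636 fwd -0.09299697745463048 lat 0.2352334590222186
le 0.7 fwd -0.08415548726163669 lat 0.18352335703595016
back top 0.636 fwd -0.14998775976143763 lat 0.27816073023314
back top 0.7 fwd -0.13544407909524878 lat 0.22215555688565705
0.26 0.8 {'q2': -0.432, 'q3': 1.066, 'q5': 2.507, 'back': 0.18, 'ez': 0.625}
0.26 0.84 {'q2': -0.358, 'q3': 0.927, 'q5': 2.573, 'back
[... 413 characters left out ...]
2}
0.28 0.92 {'q2': -0.132, 'q3': 0.551, 'q5': 2.724, 'back': 0.057, 'ez': 0.66}
0.3 0.8 {'q2': -0.36, 'q3': 1.021, 'q5': 2.48, 'back': 0.151, 'ez': 0.637}
0.3 0.84 {'q2': -0.286, 'q3': 0.879, 'q5': 2.549, 'back': 0.121, 'ez': 0.647}
0.3 0.88 {'q2': -0.2, 'q3': 0.715, 'q5': 2.626, 'back': 0.085, 'ez': 0.655}
0.3 0.92 {'q2': -0.093, 'q3': 0.516, 'q5': 2.718, 'back': 0.04, 'ez': 0.662}
0.32 0.8 {'q2': -0.322, 'q3': 0.995, 'q5': 2.469, 'back': 0.136, 'ez': 0.642}
0.32 0.84 {'q2': -0.249, 'q3': 0.851, 'q5': 2.539, 'back': 0.106, 'ez': 0.651}
0.32 0.88 {'q2': -0.161, 'q3': 0.685, 'q5': 2.618, 'back': 0.069, 'ez': 0.658}
0.32 0.92 {'q2': -0.05, 'q3': 0.478, 'q5': 2.714, 'back': 0.022, 'ez': 0.663}
```

```bash
python3 - <<'E'
from h import *
s=state();p=s['tool_pos'];print(p)
for q,r in [(-80,.36),(-72,.345),(-65,.335),(-58,.325),(-50,.325),(-43,.325),(-36,.325),(-29,.325),(-22,.325),(-20,.35)]:
    a=np.radians(q);t=np.array([r*np.cos(a)-.0742*np.sin(a),r*np.sin(a)+.0742*np.cos(a),.862]);k=ik(*t)
    print(q,np.round((t-p)*1000),np.round(t,3),round(k['q5'],3),round(k['back'],3))
print("green",tri(("scene",(49,124)),("top",(17,262))))
E
```

```text
[ 0.14160295 -0.39520993  0.62957068]
-80 [ -6.  54. 232.] [ 0.136 -0.342  0.862] 2.568 0.053
-72 [ 36.  90. 232.] [ 0.177 -0.305  0.862] 2.572 0.066
-65 [ 67. 123. 232.] [ 0.209 -0.272  0.862] 2.576 0.074
-58 [ 94. 159. 232.] [ 0.235 -0.236  0.862] 2.579 0.083
-50 [124. 194. 232.] [ 0.266 -0.201  0.862] 2.579 0.083
-43 [147. 228. 232.] [ 0.288 -0.167  0.862] 2.579 0.083
-36 [165. 264. 232.] [ 0.307 -0.131  0.862] 2.579 0.083
-29 [179. 303. 232.] [ 0.32  -0.093  0.862] 2.579 0.083
-22 [188. 342. 232.] [ 0.329 -0.053  0.862] 2.579 0.083
-20 [213. 345. 232.] [ 0.354 -0.05   0.862] 2.571 0.062
green (array([0.2432446 , 0.53405595, 0.28068664]), np.float64(0.030533125289651537))
```

Call:
{"api": "servo_tool", "payload": {"deltas": [[[85, -2, 13, 60, 0], [85, -4, 27, 120, 0], [85, -6, 40, 180, 0], [85, -6, 54, 232, 0], [85, -6, 54, 232, 0]]]}}

```text
time: 2.08
tool_pos: [0.1357, -0.3408, 0.8647]
tool_rot: [0.003, 0.986, 0.168, 0.0]
contact_force: [0.7, 0.2, 0.3]
gripper_width: 0.995
```

```bash
python3 - <<'E'
from h import *
s=state();print(s['joint_pos'],s['tool_pos'],s['joint_vel'])
for n in("scene","top"):
    cv2.imwrite(f"pics/{n}2.png",grab_frame(n)[:,:,::-1])
E
```

```text
[-1.39557014e+00 -1.16833894e-01  6.82160232e-01  3.51129812e-05
  2.57097494e+00 -1.61905245e-01] [ 0.1356887  -0.34076565  0.86473907] [-0.00269182 -0.00891     0.14137716 -0.00126481 -0.04746232 -0.00228063]
```

View pics/top2.png

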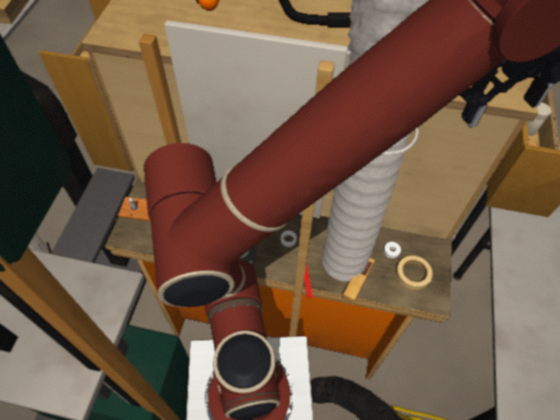

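View pics/scene2.png

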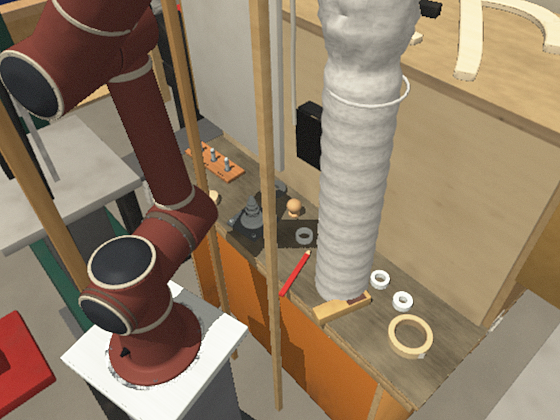

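Call:
{"api": "servo_tool", "payload": {"deltas": [[[85, 42, 36, 0, 0], [85, 73, 69, 0, 0], [85, 100, 105, 0, 0], [85, 130, 140, 0, 0], [85, 130, 140, 0, 0]]]}}

```text
time: 2.8
tool_pos: [0.2677, -0.2002, 0.8599]
tool_rot: [-0.002, 0.985, 0.171, -0.001]
contact_force: [-0.1, -0.9, -0.0]
gripper_width: 0.996
```

```bash
python3 - <<'E'
from h import *
s=state();print(s['joint_pos'],s['tool_pos'],s['contact_force'])
for n in("scene","top"):
    cv2.imwrite(f"pics/{n}3.png",grab_frame(n)[:,:,::-1])
E
```

```text
[-8.65992989e-01 -1.89762760e-01  7.55371801e-01  1.75505604e-04
  2.58103281e+00  3.61825611e-01] [ 0.2676942  -0.20017286  0.85987612] [-0.05119454 -0.89172059 -0.0316152 ]
```

View pics/top3.png

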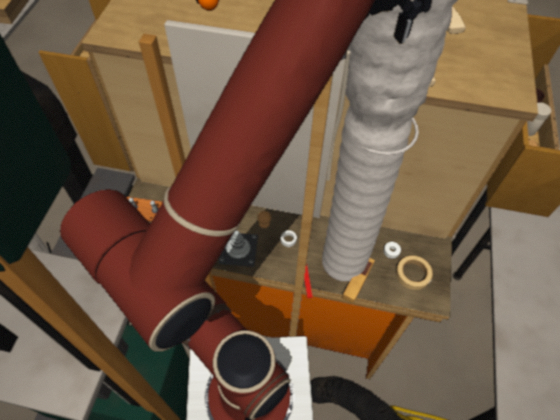

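View pics/scene3.png

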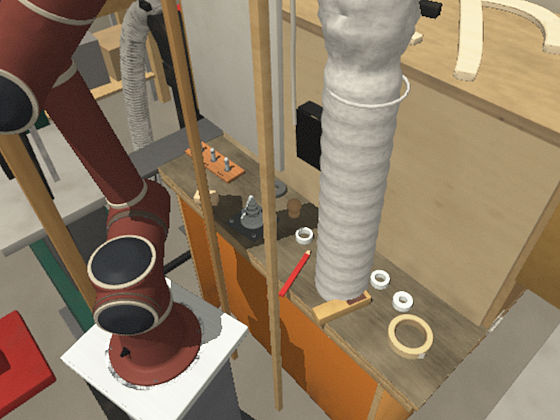

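Call:
{"api": "servo_tool", "payload": {"deltas": [[[85, 23, 34, 0, 0], [85, 41, 70, 0, 0], [85, 55, 109, 0, 0], [85, 64, 148, 0, 0], [85, 64, 148, 0, 0]]]}}

```text
time: 3.52
tool_pos: [0.3303, -0.0527, 0.8613]
tool_rot: [-0.001, 0.986, 0.169, -0.001]
contact_force: [-0.4, 0.4, 1.0]
gripper_width: 0.997
```

```bash
python3 - <<'E'
from h import *
s=state();print(s['joint_pos'],s['tool_pos'],s['contact_force'])
for n in("scene","top"):
    cv2.imwrite(f"pics/{n}4.png",grab_frame(n)[:,:,::-1])
crop("pics/scene4.png","pics/s7.png",180,130,200,150,4)
crop("pics/top4.png","pics/t7.png",100,160,200,150,4)
crop("pics/top4.png","pics/t8.png",260,180,200,150,4)
E
```

```text
[-3.81780233e-01 -1.87595707e-01  7.50115186e-01 -8.04825308e-05
  2.58125478e+00  8.50102056e-01] [ 0.33029457 -0.0526615   0.86130401] [-0.4385359   0.39048044  0.99199022]
```

View pics/top4.png

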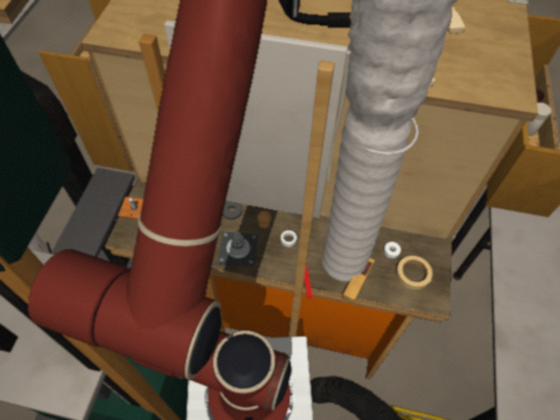

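View pics/s7.png

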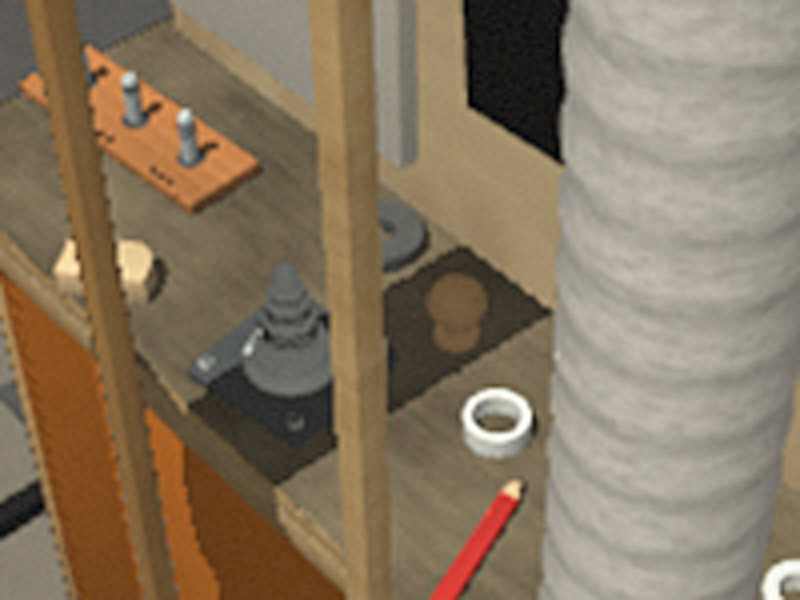

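View pics/t7.png

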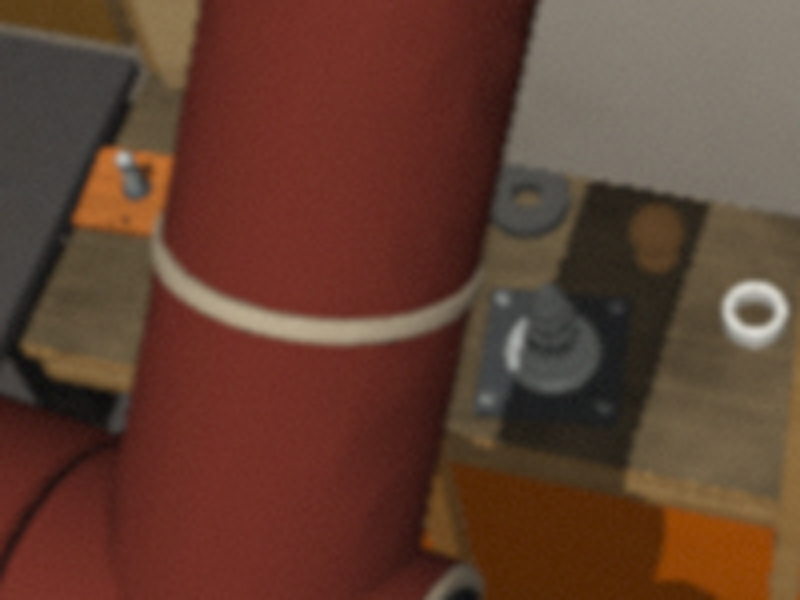

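View pics/t8.png

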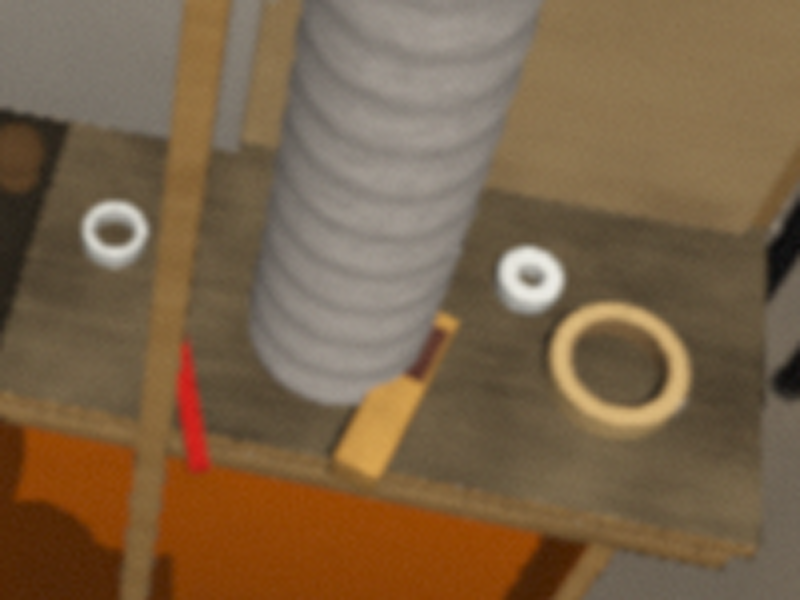

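```bash
python3 - <<'E'
from h import *
np.set_printoptions(precision=4,suppress=True)
for n,box in (("scene",(285,215,40,40)),("top",(272,225,32,28))):
    im=cv2.imread(f"pics/{n}4.png");x,y,w,h=box
    c=im[y:y+h,x:x+w].astype(int);m=((c.min(2)>125)&(c.max(2)-c.min(2)<25)).astype(np.uint8)
    big=cv2.resize(im[y:y+h,x:x+w],None,fx=8,fy=8,interpolation=cv2.INTER_CUBIC)
    cs,hi=cv2.findContours(m,cv2.RETR_CCOMP,cv2.CHAIN_APPROX_NONE)
    for k,cc in enumerate(cs):
        if len(cc)>5: e=cv2.fitEllipse(cc);print(n,"outer" if hi[0][k][3]<0 else "hole",np.array(e[0])+[x,y],e[1],e[2],cv2.contourArea(cc))
    cv2.imwrite(f"pics/b_{n}.png",big)
a=cv2.imread("pics/b_scene.png");b=cv2.imread("pics/b_top.png")
cv2.imwrite("pics/b.png",np.hstack([a,cv2.copyMakeBorder(b,0,a.shape[0]-b.shape[0],0,0,cv2.BORDER_CONSTANT)]))
print("tip",tri(("scene",(251.2,195.5)),("top",(237,231.2))),plane("scene",(251.2,195.5),.108),plane("top",(237,231.2),.108))
# predicted ellipse sizes at bush
for n in("scene","top"):
  P=np.array([pix(n,(.461+.024*np.cos(t),-.128+.024*np.sin(t),.02)) for t in np.linspace(0,6.28,40)],np.float32);print(n,cv2.fitEllipse(P)[1])
E
```

```text
scene outer [303.4724 235.0699] (16.31296157836914, 17.21941375732422) 43.1072998046875 216.0
scene hole [302.9795 234.6242] (6.7609663009643555, 12.631326675415039) 108.0193862915039 60.5
scene outer [320.903  237.9945] (6.8432230949401855, 53.79399108886719) 1.4356361627578735 231.0
top outer [288.2998 237.6744] (15.171798706054688, 15.47607707977295) 10.766407012939453 181.5
top hole [288.1419 237.6911] (7.8350019454956055, 10.615095138549805) 96.7012710571289 63.0
tip (array([0.4308, 0.0255, 0.1069]), np.float64(0.0005470166025016081)) [0.4303 0.0248 0.108 ] [0.4298 0.0255 0.108 ]
scene (12.98099136352539, 17.213117599487305)
top (13.347501754760742, 15.519244194030762)
```

View pics/b.png

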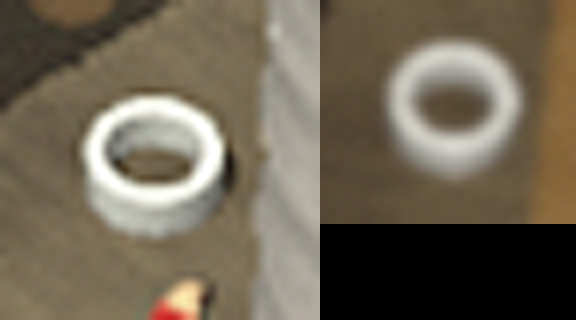

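```bash
python3 - <<'E'
from h import *
np.set_printoptions(precision=4,suppress=True)
a,b=("scene",(303.75,233.)),("top",(288.2,236.6))
print(tri(a,b),plane(*a,.02),plane(*b,.02))
t=np.array([.330,-.0525,.862])
print(ik(.461,-.129,.3),ik(.461,-.129,.02),ik(.43,.025,.08))
# rack posts in the scene view
print(plane("scene",(180+130/4,130+75/4),.061),plane("scene",(180+185/4,130+112/4),.061))
print("knob",plane("scene",(180+457/4,130+340/4),0))
E
```

```text
(array([ 0.4601, -0.1278,  0.0161]), np.float64(0.0006126639002421626)) [ 0.4575 -0.1295  0.02  ] [ 0.4575 -0.1275  0.02  ]
{'q1': np.float64(-24.549841012042947), 'q2': np.float64(-0.32704682171817345), 'q3': np.float64(1.875235259320261), 'q5': np.float64(1.5934042159877055), 'rw': np.float64(0.4729232072969141), 'back': np.float64(0.1381365487205393), 'ez': np.float64(0.6412079246620553)} {'q1': np.float64(-24.549841012042947), 'q2': np.float64(-0.01734494488085936), 'q3': np.float64(2.1066603880350563), 'q5': np.float64(1.0522772104355962), 'rw': np.float64(0.4729232072969141), 'back': np.float64(0.007457952335072497), 'ez': np.float64(0.6639353194923253)} {'q1': np.float64(-6.5922629362271135), 'q2': np.float64(-0.25135431082910276), 'q3': np.float64(2.195715947261923), 'q5': np.float64(1.1972310171569727), 'rw': np.float64(0.4242868840772715), 'back': np.float64(0.10694785443634783), 'ez': np.float64(0.6504878826946371)}
[0.5762 0.2881 0.061 ] [0.563  0.2215 0.061 ]
knob [ 0.5176 -0.0608  0.    ]
```

```bash
python3 - <<'E'
from h import *
print(plane("scene",(308.7,251),.005),plane("scene",(289,293),.005))
E
```

```text
[ 0.4205785  -0.16807681  0.005     ] [ 0.27766156 -0.19540904  0.005     ]
```

Call:
{"api": "servo_tool", "payload": {"deltas": [[[65, 35, -20, -30, 0], [65, 80, -46, -75, 0], [65, 128, -76, -130, 0], [65, 128, -76, -190, 0], [65, 128, -76, -250, 0]]]}}

```text
time: 4.25
tool_pos: [0.4576, -0.1318, 0.62]
tool_rot: [-0.001, 0.986, 0.165, -0.002]
contact_force: [0.1, -0.4, 0.3]
gripper_width: 0.757
```

Call:
{"api": "servo_tool", "payload": {"deltas": [[[65, 0, 0, -60, 0], [65, 0, 0, -120, 0], [65, 0, 0, -180, 0], [65, 0, 0, -240, 0], [65, 0, 0, -300, 0]]]}}

```text
time: 4.88
tool_pos: [0.4558, -0.1307, 0.321]
tool_rot: [-0.0, 0.986, 0.166, -0.001]
contact_force: [0.1, -0.5, 0.8]
gripper_width: 0.761
```

Call:
{"api": "servo_tool", "payload": {"deltas": [[[65, 0, 0, -60, 0], [65, 0, 0, -120, 0], [65, 0, 0, -180, 0], [65, 0, 0, -225, 0], [65, 0, 0, -225, 0]]]}}

```text
time: 5.5
tool_pos: [0.4526, -0.1288, 0.0943]
tool_rot: [-0.003, 0.986, 0.166, -0.005]
contact_force: [0.6, 0.3, -0.6]
gripper_width: 0.763
```

```bash
python3 - <<'E'
from h import *
s=state();print(s['joint_pos'],s['tool_pos'],s['contact_force'])
for n in("scene","top"):
    cv2.imwrite(f"pics/{n}5.png",grab_frame(n)[:,:,::-1])
crop("pics/scene5.png","pics/s8.png",200,130,200,150,4)
E
```

```text
[-4.35471738e-01 -1.64348483e-01  2.09416848e+00 -2.33206559e-04
  1.22307288e+00  8.02133943e-01] [ 0.45258915 -0.12879696  0.09427811] [ 0.60087172  0.33862929 -0.56234013]
```

View pics/s8.png

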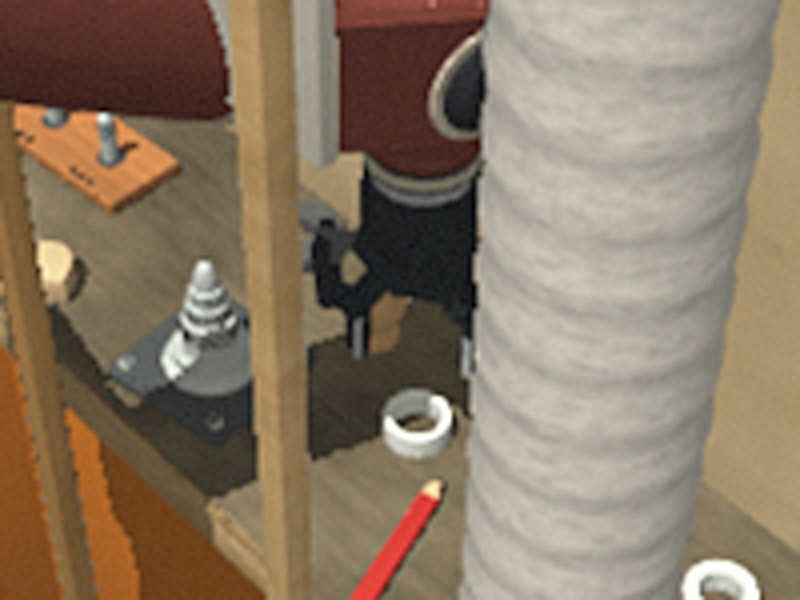

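View pics/top5.png

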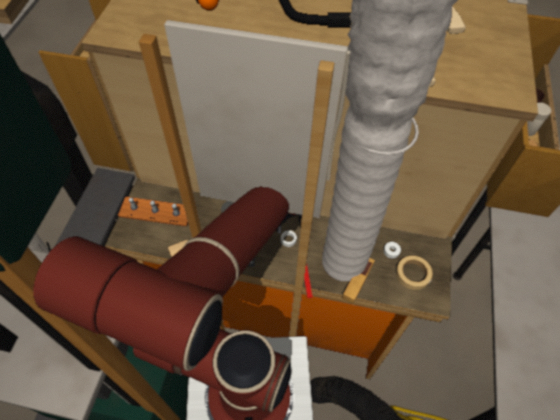

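Call:
{"api": "servo_tool", "payload": {"deltas": [[[65, 0, 0, -20, 0], [65, 0, 0, -40, 0], [65, 0, 0, -40, 0], [65, 0, 0, -40, 0]]]}}

```text
time: 6.1
tool_pos: [0.4587, -0.1296, 0.0619]
tool_rot: [0.001, 0.986, 0.167, 0.002]
contact_force: [0.3, 0.2, -0.6]
gripper_width: 0.76
```

```bash
python3 - <<'E'
from h import *
s=state();print(s['joint_pos'],s['tool_pos'],s['contact_force'],s['joint_vel'])
cv2.imwrite("pics/scene6.png",grab_frame("scene")[:,:,::-1]);crop("pics/scene6.png","pics/s9.png",240,170,120,90,6)
E
```

```text
[-4.31689661e-01 -1.07773100e-01  2.10524591e+00 -3.54359765e-05
  1.14008589e+00  8.02707248e-01] [ 0.45865129 -0.12960039  0.06190244] [ 0.29933588  0.2138337  -0.61197982] [ 0.00373724 -0.00072977  0.00068774  0.0003363  -0.0048042   0.00163109]
```

View pics/s9.png

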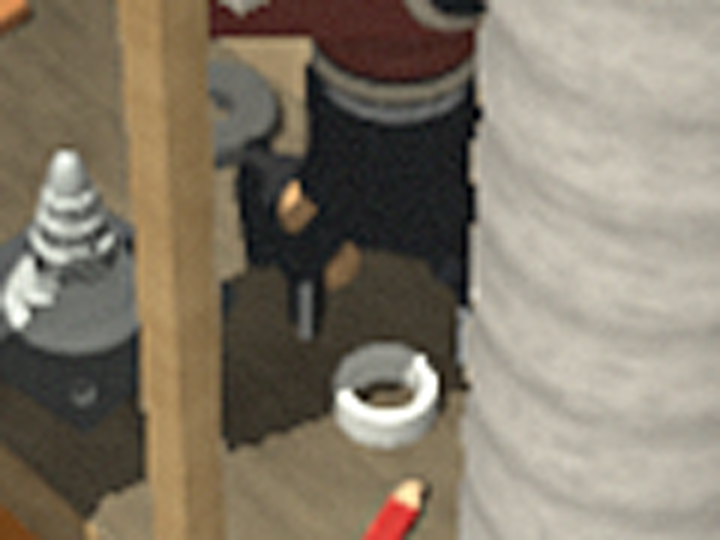

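Call:
{"api": "servo_tool", "payload": {"deltas": [[[65, 0, 1, -20, 0], [65, 0, 1, -32, 0], [65, 0, 1, -38, 0], [65, 0, 1, -40, 0], [65, 0, 1, -40, 0]]]}}

```text
time: 6.78
tool_pos: [0.4573, -0.1277, 0.0197]
tool_rot: [0.0, 0.986, 0.168, 0.0]
contact_force: [-0.4, -0.1, -0.3]
gripper_width: 0.76
```

```bash
python3 - <<'E'
from h import *
s=state();print(s['tool_pos'],s['contact_force'])
cv2.imwrite("pics/scene7.png",grab_frame("scene")[:,:,::-1]);crop("pics/scene7.png","pics/s10.png",240,170,120,90,6)
E
```

```text
[ 0.45732793 -0.12770788  0.0197481 ] [-0.41253389 -0.14006283 -0.27782242]
```

View pics/s10.png

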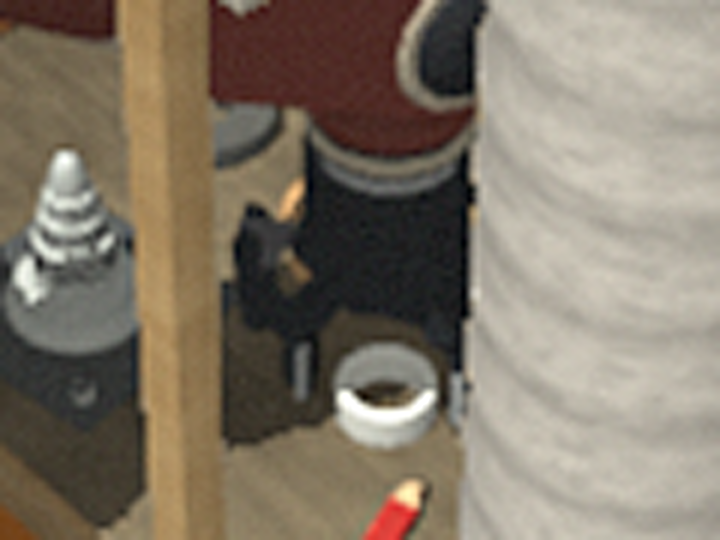

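Call:
{"api": "servo_tool", "payload": {"deltas": [[[40, 0, 0, 1, 0], [40, 0, 0, 1, 0], [40, 0, 0, 1, 0], [40, 0, 0, 1, 0], [40, 0, 0, 1, 0]]]}}

```text
time: 7.45
tool_pos: [0.4579, -0.1279, 0.0215]
tool_rot: [0.0, 0.986, 0.168, 0.001]
contact_force: [-1.2, -0.0, 6.6]
gripper_width: 0.535
```

```bash
python3 - <<'E'
from h import *
s=state();print(s['tool_pos'],s['contact_force'],s['gripper_width']*85)
cv2.imwrite("pics/scene8.png",grab_frame("scene")[:,:,::-1]);crop("pics/scene8.png","pics/s11.png",240,170,120,90,6)
E
```

```text
[ 0.45786165 -0.1279482   0.0214601 ] [-1.20768855 -0.02224191  6.64277164] 45.51703968135415
```

View pics/s11.png

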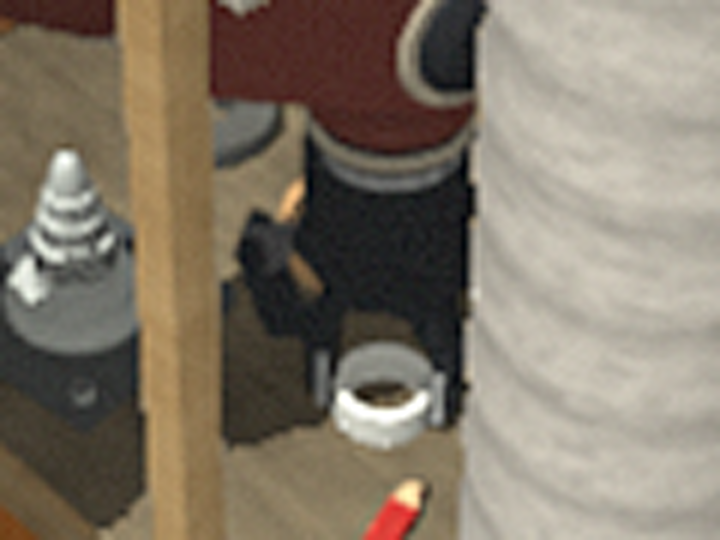

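Call:
{"api": "servo_tool", "payload": {"deltas": [[[40, 0, 0, 10, 0], [40, 0, 0, 50, 0], [40, 0, 0, 100, 0], [40, 0, 0, 150, 0], [40, 0, 0, 150, 0]]]}}

```text
time: 8.12
tool_pos: [0.4597, -0.1287, 0.1759]
tool_rot: [0.003, 0.986, 0.168, 0.004]
contact_force: [-1.0, 0.1, -1.3]
gripper_width: 0.528
```

Call:
{"api": "servo_tool", "payload": {"deltas": [[[40, -5, 30, 0, 0], [40, -12, 75, 0, 0], [40, -20, 115, 0, 0], [40, -28, 153, 0, 0], [40, -28, 153, 0, 0]]]}}

```text
time: 8.75
tool_pos: [0.4275, 0.0273, 0.1687]
tool_rot: [-0.001, 0.986, 0.169, -0.001]
contact_force: [-0.1, -0.2, -1.4]
gripper_width: 0.53
```

```bash
python3 - <<'E'
from h import *
s=state();print(s['tool_pos'],s['contact_force'],s['gripper_width']*85.4)
for n in("scene","top"):
    cv2.imwrite(f"pics/{n}9.png",grab_frame(n)[:,:,::-1])
crop("pics/scene9.png","pics/s12.png",200,120,120,120,5)
crop("pics/top9.png","pics/t12.png",180,160,120,120,5)
E
```

```text
[0.42748954 0.02725455 0.16867943] [-0.09198323 -0.16297567 -1.41124653] 45.27690354654052
```

View pics/s12.png

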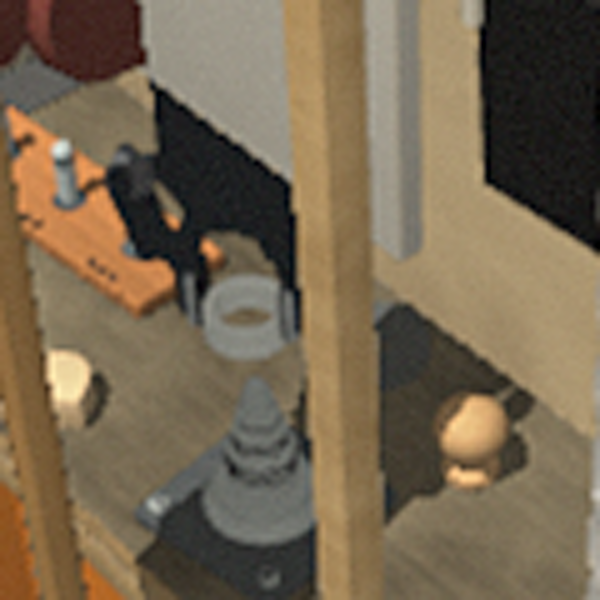

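View pics/t12.png

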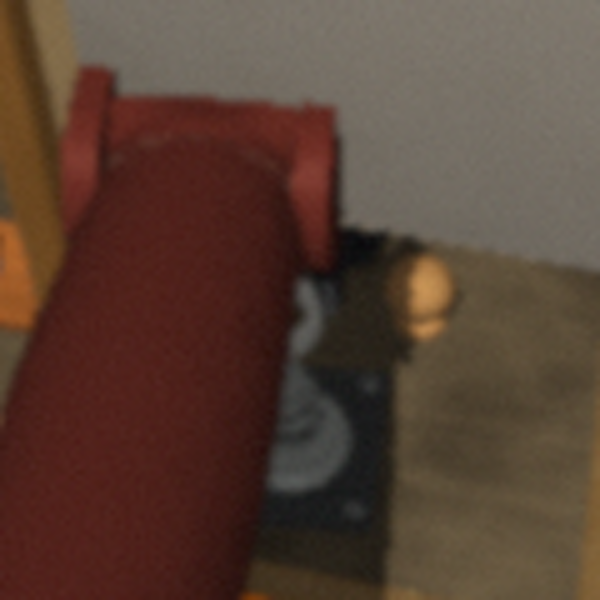

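```bash
cat > ov.py <<'E'
from h import *
import sys
# overlay: bush outline of top & bottom circle around given centre; src,dst,box,scale
def draw(src,dst,n,box,s,circles):
    x,y,w,h=box;im=cv2.resize(cv2.imread(src)[y:y+h,x:x+w],None,fx=s,fy=s,interpolation=cv2.INTER_CUBIC)
    for (c,r,col) in circles:
        P=np.array([(pix(n,(c[0]+r*np.cos(t),c[1]+r*np.sin(t),c[2]))+.5-[x,y])*s for t in np.linspace(0,6.283,60)])
        cv2.polylines(im,[P.astype(np.int32)],True,col,1)
    cv2.imwrite(dst,im)
E
python3 - <<'E'
from ov import *
p=state()['tool_pos'];print(p)
draw("pics/scene9.png","pics/o1.png","scene",(200,120,120,120),6,[((p[0],p[1],p[2]-.0015),.024,(0,255,0)),((p[0],p[1],p[2]-.0215),.024,(0,0,255)),((.4303,.025,.088),.0095,(255,0,0)),((.4303,.025,.06),.02,(0,255,255)),((.4303,.025,.03),.0285,(0,255,0))])
E
```

```text
[0.42840068 0.02544719 0.1693199 ]
```

View pics/o1.png

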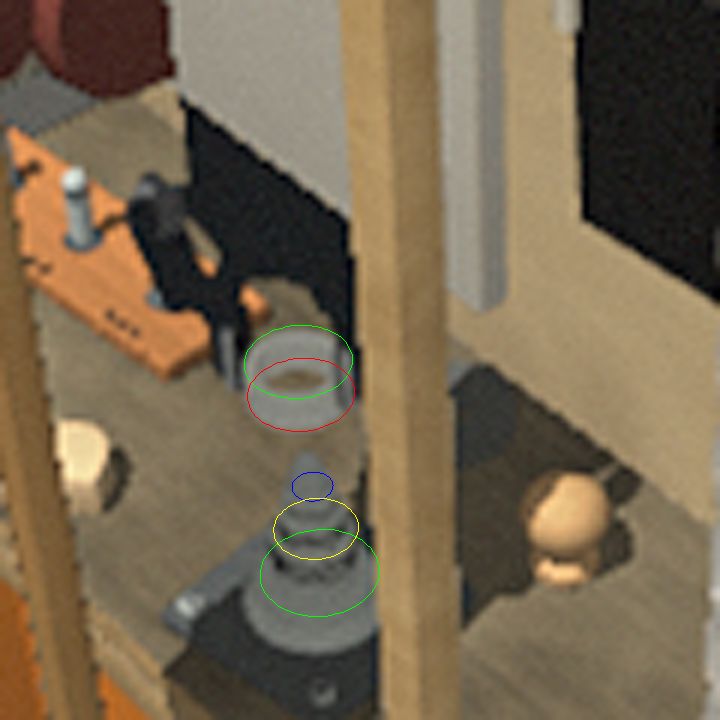

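```bash
python3 - <<'E'
from ov import *
c=(.4303,.025)
C=[((*c,.108),.001,(0,0,255)),((*c,.088),.0095,(255,0,0)),((*c,.088),.0125,(255,0,0)),((*c,.074),.016,(0,255,0)),((*c,.06),.02,(0,255,255)),((*c,.03),.0285,(0,255,0)),((*c,.012),.0285,(0,0,255))]
draw("pics/scene7.png","pics/o2.png","scene",(220,180,60,75),8,[])
draw("pics/scene7.png","pics/o3.png","scene",(220,180,60,75),8,C)
a=cv2.imread("pics/o2.png");b=cv2.imread("pics/o3.png");cv2.imwrite("pics/o4.png",np.hstack([a[:,:400],b[:,:400]]))
draw("pics/top4.png","pics/o5.png","top",(210,220,50,50),8,[])
draw("pics/top4.png","pics/o6.png","top",(210,220,50,50),8,C)
a=cv2.imread("pics/o5.png");b=cv2.imread("pics/o6.png");cv2.imwrite("pics/o7.png",np.hstack([a[:,:400],b[:,:400]]))
E
```

```text
(no output)
```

View pics/o4.png

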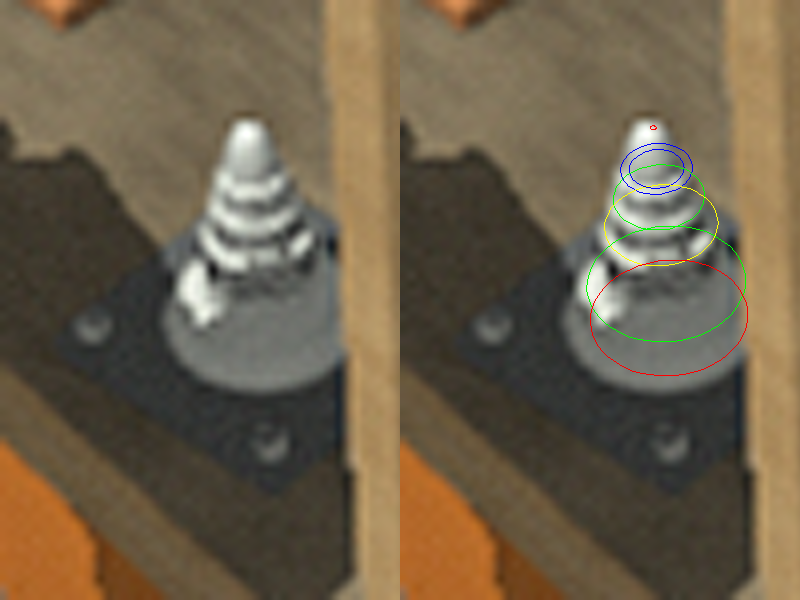

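View pics/o7.png

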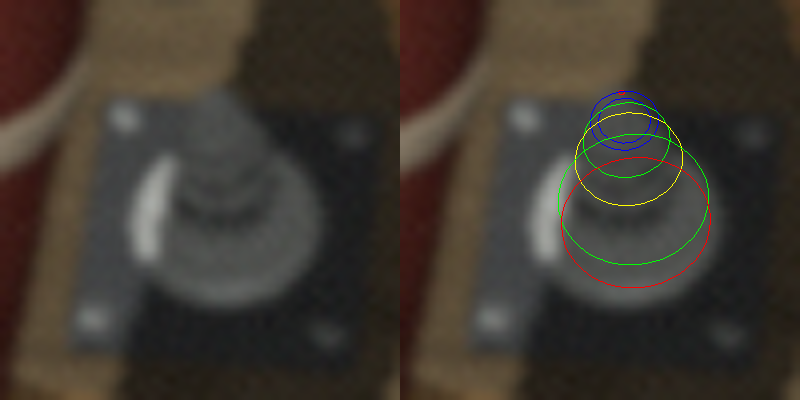

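```bash
python3 - <<'E'
from ov import *
np.set_printoptions(precision=4,suppress=True)
S=np.array([(123,118),(355,130),(92,318),(327,335)])/8+[210,220]-.5
P=np.array([plane("top",u,.014) for u in S]);print(P,P.mean(0))
S2=np.array([(92,327),(270,443)])/8+[220,180]-.5
Q=np.array([plane("scene",u,.014) for u in S2]);print(Q)
# nose axis: mid x per row in top and scene
print(tri(("scene",(220+250/8-.5,180+122/8-.5)),("top",(210+215/8-.5,220+90/8-.5))))
E
```

```text
[[ 0.4772  0.0687  0.014 ]
 [ 0.4683 -0.0214  0.014 ]
 [ 0.3899  0.0793  0.014 ]
 [ 0.3792 -0.0091  0.014 ]] [0.4287 0.0294 0.014 ]
[[ 0.3905  0.0751  0.014 ]
 [ 0.3803 -0.0113  0.014 ]]
(array([0.4313, 0.0272, 0.1086]), np.float64(0.0004032092165783379))
```

Call:
{"api": "servo_tool", "payload": {"deltas": [[[40, 2, 1, -15, 0], [40, 2, 1, -30, 0], [40, 2, 1, -45, 0], [40, 2, 1, -60, 0], [40, 2, 1, -60, 0]]]}}

```text
time: 9.48
tool_pos: [0.4298, 0.0264, 0.1084]
tool_rot: [-0.001, 0.986, 0.167, -0.002]
contact_force: [-0.4, 0.6, -2.0]
gripper_width: 0.534
```

```bash
python3 - <<'E'
from ov import *
s=state();p=s['tool_pos'];print(p,s['contact_force'],s['gripper_width']*85.4)
cv2.imwrite("pics/scene10.png",grab_frame("scene")[:,:,::-1])
draw("pics/scene10.png","pics/o8.png","scene",(220,150,60,90),6,[])
draw("pics/scene10.png","pics/o9.png","scene",(220,150,60,90),6,[((p[0],p[1],p[2]-.0015),.024,(0,255,0)),((p[0],p[1],p[2]-.0215),.024,(0,0,255)),((.4303,.025,.088),.0095,(255,0,0)),])
a=cv2.imread("pics/o8.png");b=cv2.imread("pics/o9.png");cv2.imwrite("pics/o10.png",np.hstack([a,b]))
E
```

```text
[0.42981349 0.02642264 0.10844082] [-0.38992467  0.55287347 -1.96423776] 45.621911701230516
```

View pics/o10.png

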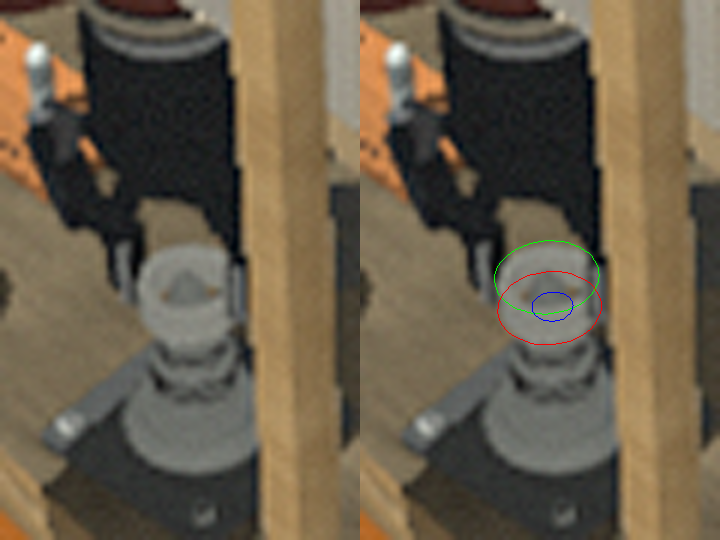

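Call:
{"api": "servo_tool", "payload": {"deltas": [[[40, 0, 0, -6, 0], [40, 0, 0, -12, 0], [40, 0, 0, -18, 0], [40, 0, 0, -20, 0], [40, 0, 0, -20, 0]]]}}

```text
time: 10.15
tool_pos: [0.4309, 0.0264, 0.0902]
tool_rot: [-0.0, 0.986, 0.168, -0.0]
contact_force: [-0.8, 0.4, -0.9]
gripper_width: 0.527
```

```bash
python3 - <<'E'
from ov import *
s=state();p=s['tool_pos'];print(p,s['contact_force'],s['ft_torque'],s['gripper_width']*85.4)
cv2.imwrite("pics/scene11.png",grab_frame("scene")[:,:,::-1])
draw("pics/scene11.png","pics/o11.png","scene",(220,150,80,90),6,[])
E
```

```text
[0.4309083  0.02643241 0.09023594] [-0.84499075  0.41510739 -0.8619132 ] [-0.06408231  0.07491983 -0.00338306] 45.04268425461164
```

View pics/o11.png

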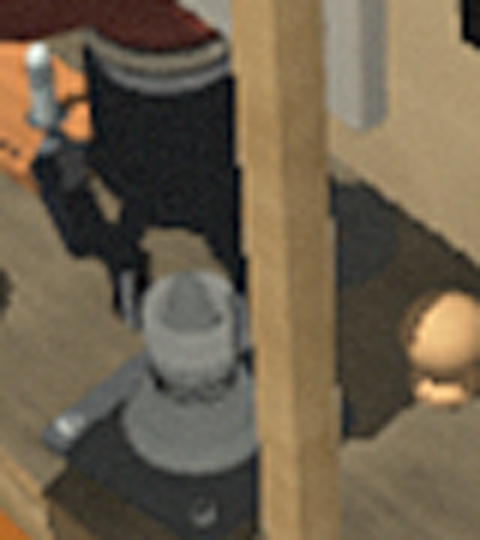

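Call:
{"api": "servo_tool", "payload": {"deltas": [[[40, 0, 0, -4, 0], [40, 0, 0, -8, 0], [40, 0, 0, -10, 0], [40, 0, 0, -10, 0]]]}}

```text
time: 10.7
tool_pos: [0.4307, 0.0265, 0.0802]
tool_rot: [-0.0, 0.986, 0.168, -0.001]
contact_force: [-4.4, 0.6, 3.0]
gripper_width: 0.534
```

```bash
python3 - <<'E'
from ov import *
s=state();p=s['tool_pos'];print(p,s['contact_force'],s['ft_torque'],s['gripper_width']*85.4)
E
```

```text
[0.43066625 0.02650215 0.08023171] [-4.44707369  0.6145284   2.99902924] [ 0.10795643  0.75323184 -0.07154463] 45.61649319369508
```

Call:
{"api": "servo_tool", "payload": {"deltas": [[[40, -1, 0, -1, 0], [40, -1, 0, -2, 0], [40, -1, 0, -2, 0]]]}}

```text
time: 11.08
tool_pos: [0.4306, 0.0265, 0.0789]
tool_rot: [0.0, 0.986, 0.168, 0.001]
contact_force: [-1.4, 1.8, 3.5]
gripper_width: 0.53
```

```bash
python3 - <<'E'
from ov import *
s=state();p=s['tool_pos'];print(p,s['contact_force'],s['ft_torque'],s['gripper_width']*85.4)
cv2.imwrite("pics/scene12.png",grab_frame("scene")[:,:,::-1])
draw("pics/scene12.png","pics/o12.png","scene",(220,160,80,80),7,[])
E
```

```text
[0.43057994 0.02646246 0.07888474] [-1.35939124  1.7619522   3.47690853] [ 0.24723684  0.37228081 -0.00406203] 45.29327530684776
```

View pics/o12.png

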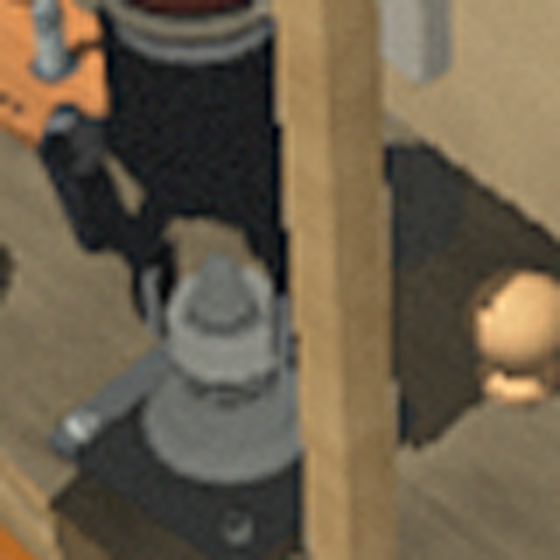

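Call:
{"api": "servo_tool", "payload": {"deltas": [[[40, 0, 0, -1, 0], [40, 0, 0, -2, 0], [40, 0, 0, -3, 0], [40, 0, 0, -3, 0], [40, 0, 0, -3, 0]]]}}

```text
time: 11.75
tool_pos: [0.4306, 0.0265, 0.076]
tool_rot: [-0.0, 0.986, 0.168, 0.001]
contact_force: [-3.4, 2.4, 6.1]
gripper_width: 0.535
```

```bash
python3 - <<'E'
from ov import *
s=state();p=s['tool_pos'];print(p,s['contact_force'],s['ft_torque'],s['gripper_width']*85.4)
cv2.imwrite("pics/scene13.png",grab_frame("scene")[:,:,::-1])
draw("pics/scene13.png","pics/o13.png","scene",(230,180,40,50),12,[])
E
```

```text
[0.43059182 0.02646351 0.07600476] [-3.38526397  2.37170296  6.14943693] [ 0.39414175  0.46911593 -0.02073769] 45.66734091878574
```

View pics/o13.png

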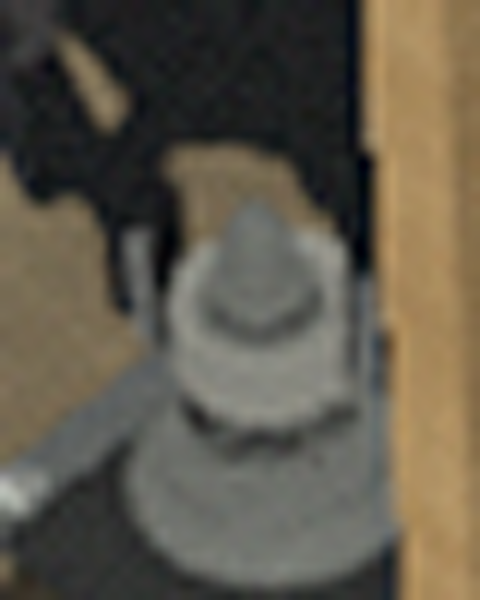

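Call:
{"api": "servo_tool", "payload": {"deltas": [[[40, 0, 0, 0, 0], [40, 0, 0, 0, 0], [40, 0, 0, 0, 0]]]}}

```text
time: 12.18
tool_pos: [0.4306, 0.0265, 0.076]
tool_rot: [-0.0, 0.986, 0.168, 0.001]
contact_force: [-2.2, 2.2, 5.3]
gripper_width: 0.531
```

Call:
{"api": "servo_tool", "payload": {"deltas": [[[40, -1, 1, 6, 0], [40, -1, 1, 20, 0], [40, -1, 1, 40, 0], [40, -1, 1, 80, 0], [40, -1, 1, 120, 0]]]}}

```text
time: 12.8
tool_pos: [0.4284, 0.0273, 0.1964]
tool_rot: [0.0, 0.986, 0.168, -0.0]
contact_force: [1.2, -0.8, -1.5]
gripper_width: 0.53
```

```bash
python3 - <<'E'
from ov import *
s=state();p=s['tool_pos'];print(p,s['contact_force'],s['ft_torque'],s['gripper_width']*85.4)
for n in("scene","top"): cv2.imwrite(f"pics/{n}14.png",grab_frame(n)[:,:,::-1])
draw("pics/scene14.png","pics/o14.png","scene",(200,110,100,100),6,[((p[0],p[1],p[2]-.0015),.024,(0,255,0)),((p[0],p[1],p[2]-.0215),.024,(0,0,255))])
E
```

```text
[0.42844076 0.02731526 0.19642962] [ 1.1942343  -0.83129789 -1.50848933] [ 0.02478329 -0.02265685 -0.00992526] 45.24234585172324
```

View pics/o14.png

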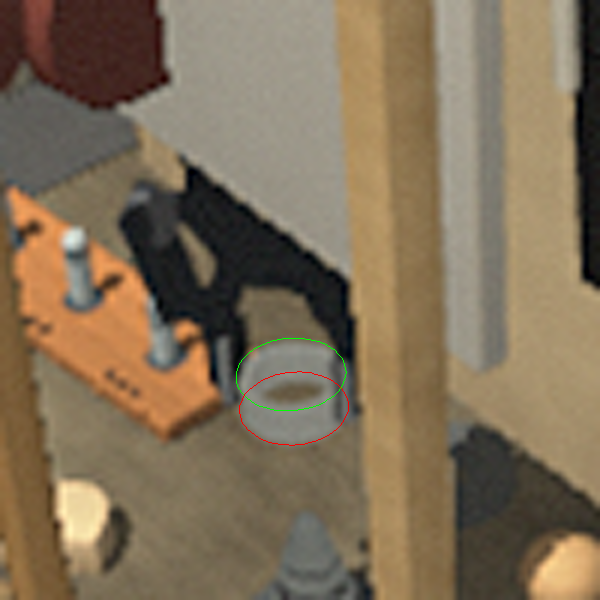

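View pics/top14.png

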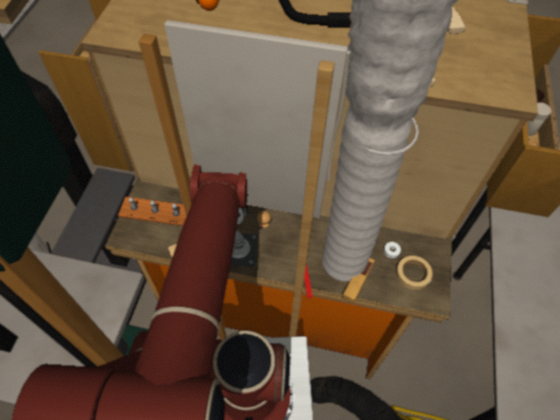

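```bash
python3 - <<'E'
from ov import *
np.set_printoptions(precision=4,suppress=True)
draw("pics/scene4.png","pics/a.png","scene",(185,135,65,55),8,[]);draw("pics/top0.png","pics/b2.png","top",(110,185,85,45),8,[])
print(tri(("scene",(226.,157.5)),("top",(174.2,205.5))),plane("scene",(226.,157.5),.061),plane("top",(174.2,205.5),.061))
print(tri(("scene",(212.,148.5)),("top",(152.,202.5))))
E
```

```text
(array([0.5617, 0.2231, 0.0613]), np.float64(0.004051628389802906)) [0.5646 0.2236 0.061 ] [0.5596 0.2235 0.061 ]
(array([0.5793, 0.2949, 0.0555]), np.float64(0.003120987292981776))
```

View pics/a.png

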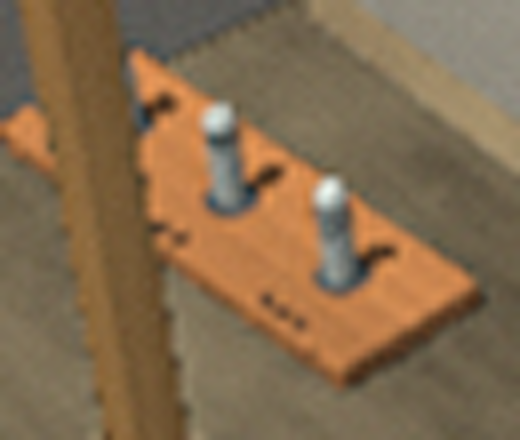

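View pics/b2.png

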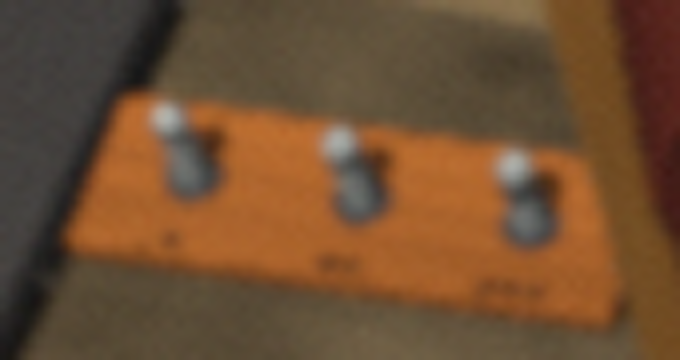

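```bash
python3 - <<'E'
from ov import *
np.set_printoptions(precision=4,suppress=True)
for n,u,z in (("scene",(227,169.25),.015),("top",(175.5,212.6),.015),("scene",(226,158.25),.058),("top",(173.6,205.1),.058)): print(n,plane(n,u,z))
def vplane(n,a,b):
    o,d1=ray(n,a);_,d2=ray(n,b);nn=np.cross(d1,d2);nn/=np.linalg.norm(nn);return nn,nn@o
# postL again from scene4/top5 (arm away)
draw("pics/top14.png","pics/c1.png","top",(130,20,80,200),3,[])
draw("pics/scene2.png","pics/c2.png","scene",(150,0,90,200),3,[])
a=cv2.imread("pics/c1.png");b=cv2.imread("pics/c2.png");cv2.imwrite("pics/c3.png",np.hstack([a,b]))
p3=np.array([.561,.223]);pl=np.array([.357,.124])
for dy in(0,.01):
  t=p3+[0,dy];k=ik(*t,.06);q=np.radians(k['q1']);f=np.array([np.cos(q),np.sin(q)]);l=np.array([-f[1],f[0]]);print(k,"post L fwd,lat",pl@f,pl@l,"arm right edge .022")
E
```

```text
scene [0.5609 0.2225 0.015 ]
top [0.5635 0.2275 0.015 ]
scene [0.5643 0.2238 0.058 ]
top [0.5632 0.2262 0.058 ]
{'q1': np.float64(14.618001885713094), 'q2': np.float64(0.19578185684186855), 'q3': np.float64(1.7969074724846383), 'q5': np.float64(1.1489033242632862), 'rw': np.float64(0.599119654159334), 'back': np.float64(-0.08364941123162872), 'ez': np.float64(0.6557852249671648)} post L fwd,lat 0.37673818370937806 0.02988880953398593 arm right edge .022
{'q1': np.float64(15.538505207584382), 'q2': np.float64(0.20372740759149233), 'q3': np.float64(1.7876472870816538), 'q5': np.float64(1.150217958916647), 'rw': np.float64(0.6029132275875194), 'back': np.float64(-0.08699805142565216), 'ez': np.float64(0.6551072773630724)} post L fwd,lat 0.37716973212922206 0.023832607192056425 arm right edge .022
```

View pics/c3.png

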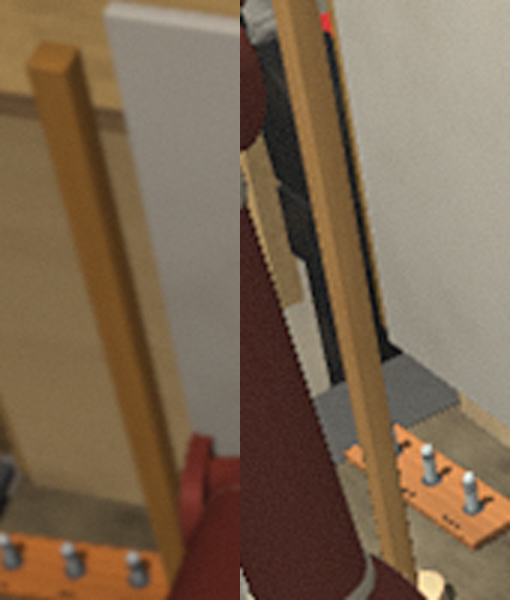

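```bash
python3 - <<'E'
from ov import *
np.set_printoptions(precision=4,suppress=True)
def body(n,uv,q1,z=None,lat=None):
    f=np.array([np.cos(q1),np.sin(q1),0]);l=np.array([-f[1],f[0],0]);o,d=ray(n,uv)
    k=(lat-o@l)/(d@l) if lat is not None else (z-o[2])/d[2]
    p=o+k*d;return np.array([p@f,p@l,p[2]])
q=np.arctan2(.0273,.4284)-np.arcsin(.0742/np.hypot(.4284,.0273))
print("q1",np.degrees(q),ik(.4284,.0273,.1964))
for nm,uv in (("fork L top",(193,170)),("fork L bot",(195,205)),("fork R top",(246,176)),("fork R bot",(242,207)),("forearm L",(160,300)),("forearm R",(219,315)),("fa near fork L",(197,195)),("fa near fork R",(236,195))):
    for z in(.45,.5,.6): print(nm,z,body("top",uv,q,z=z))
q=-1.353
for nm,uv in (("fork start top",(415,212)),("fork root bottom",(395,262)),("wristcap",(511,286)),("fork right plate root",(400,230))):
    for lat in (.022,.074): print(nm,lat,body("scene",uv,q,lat=lat))
crop("pics/top14.png","pics/d.png",140,140,120,190,4)
E
```

```text
q1 -6.30741070358681 {'q1': np.float64(-6.30741070358681), 'q2': np.float64(-0.40213934274033636), 'q3': np.float64(2.1032348084962376), 'q5': np.float64(1.440497187833892), 'rw': np.float64(0.42280753304547447), 'back': np.float64(0.16829680337018235), 'ez': np.float64(0.6296970886617416)}
fork L top 0.45 [0.3718 0.1451 0.45  ]
fork L top 0.5 [0.3328 0.1319 0.5   ]
fork L top 0.6 [0.2548 0.1056 0.6   ]
fork L bot 0.45 [0.2786 0.1259 0.45  ]
fork L bot 0.5 [0.2452 0.1139 0.5   ]
fork L bot 0.6 [0.1785 0.0899 0.6   ]
fork R top 0.45 [0.3635 0.0257 0.45  ]
fork R top 0.5 [0.325  0.0198 0.5   ]
fork R top 0.6 [0.248  0.0079 0.6   ]
fork R bot 0.45 [0.2806 0.0261 0.45  ]
fork R bot 0.5 [0.2471 0.0201 0.5   ]
fork R bot 0.6 [0.1802 0.0082 0.6   ]
forearm L 0.45 [0.0605 0.1576 0.45  ]
forearm L 0.5 [0.0403 0.1437 0.5   ]
forearm L 0.6 [0.     0.1158 0.6   ]
forearm R 0.45 [0.0389 0.0436 0.45  ]
forearm R 0.5 [0.02   0.0366 0.5   ]
forearm R 0.6 [-0.0176  0.0225  0.6   ]
fa near fork L 0.45 [0.3047 0.1257 0.45  ]
fa near fork L 0.5 [0.2698 0.1137 0.5   ]
fa near fork L 0.6 [0.1999 0.0897 0.6   ]
fa near fork R 0.45 [0.3107 0.0421 0.45  ]
fa near fork R 0.5 [0.2754 0.0352 0.5   ]
fa near fork R 0.6 [0.2048 0.0213 0.6   ]
fork start top 0.022 [0.4888 0.022  0.5917]
fork start top 0.074 [0.4899 0.074  0.5407]
fork root bottom 0.022 [0.4809 0.022  0.4903]
fork root bottom 0.074 [0.4811 0.074  0.4265]
wristcap 0.022 [0.624  0.022  0.5055]
wristcap 0.074 [0.6423 0.074  0.4437]
fork right plate root 0.022 [0.477  0.022  0.5545]
fork right plate root 0.074 [0.4767 0.074  0.4988]
```

View pics/d.png

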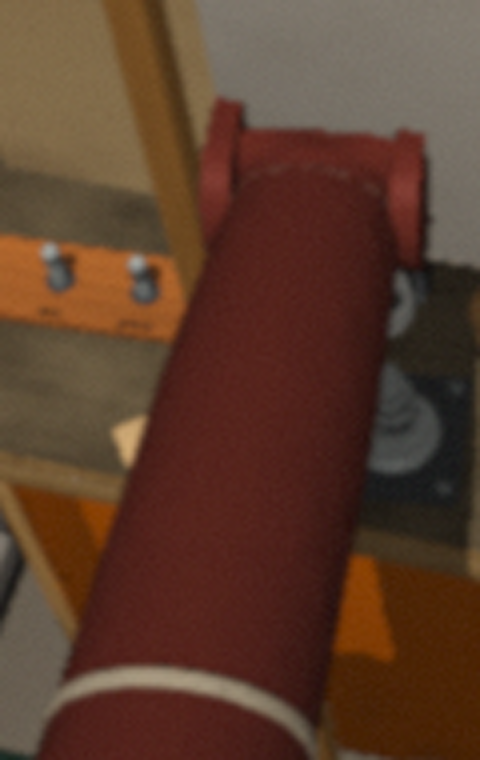

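Call:
{"api": "servo_tool", "payload": {"deltas": [[[40, 9, -50, 0, 0], [40, 19, -105, 0, 0], [40, 29, -155, -20, 0], [40, 29, -155, -80, 0], [40, 29, -155, -130, 0]]]}}

```text
time: 13.52
tool_pos: [0.457, -0.1281, 0.0631]
tool_rot: [-0.0, 0.986, 0.167, -0.001]
contact_force: [0.1, 0.1, -1.6]
gripper_width: 0.532
```

Call:
{"api": "servo_tool", "payload": {"deltas": [[[40, 0, 0, -10, 0], [40, 0, 0, -25, 0], [40, 0, 0, -35, 0], [40, 0, 0, -40, 0], [40, 0, 0, -40, 0]]]}}

```text
time: 14.15
tool_pos: [0.4585, -0.1277, 0.0259]
tool_rot: [0.0, 0.986, 0.168, 0.0]
contact_force: [0.3, -0.3, -2.0]
gripper_width: 0.53
```

```bash
python3 - <<'E'
from ov import *
s=state();p=s['tool_pos'];print(p,s['contact_force'])
E
```

```text
[ 0.45848822 -0.12766861  0.02592287] [ 0.31452397 -0.33047164 -1.97338658]
```

Call:
{"api": "servo_tool", "payload": {"deltas": [[[40, 0, 0, -3, 0], [40, 0, 0, -4, 0], [40, 0, 0, -4, 0], [60, 0, 0, -4, 0], [60, 0, 0, -4, 0]]]}}

```text
time: 14.78
tool_pos: [0.4583, -0.1277, 0.0217]
tool_rot: [0.0, 0.986, 0.168, 0.0]
contact_force: [0.2, 0.1, -0.4]
gripper_width: 0.7
```

Call:
{"api": "servo_tool", "payload": {"deltas": [[[60, 0, 0, 0, 0], [60, 0, 0, 30, 0], [40, 0, 0, 60, 0], [18, 0, 0, 60, 0], [18, 0, 0, 60, 0]]]}}

```text
time: 15.4
tool_pos: [0.4576, -0.1274, 0.0807]
tool_rot: [-0.0, 0.986, 0.168, -0.0]
contact_force: [0.1, -0.3, -0.5]
gripper_width: 0.212
```

```bash
python3 - <<'E'
from ov import *
s=state();p=s['tool_pos'];print(p,s['contact_force'],s['gripper_width']*85.4)
for n in("scene","top"): cv2.imwrite(f"pics/{n}15.png",grab_frame(n)[:,:,::-1])
draw("pics/scene15.png","pics/e1.png","scene",(270,180,60,80),6,[])
draw("pics/scene15.png","pics/e2.png","scene",(270,180,60,80),6,[((.458,-.1285,.02),.024,(0,0,255))])
a=cv2.imread("pics/e1.png");b=cv2.imread("pics/e2.png");cv2.imwrite("pics/e3.png",np.hstack([a,b]))
E
```

```text
[ 0.45760158 -0.12738368  0.08067323] [ 0.14026077 -0.27320171 -0.47063534] 18.117175232654073
```

View pics/e3.png

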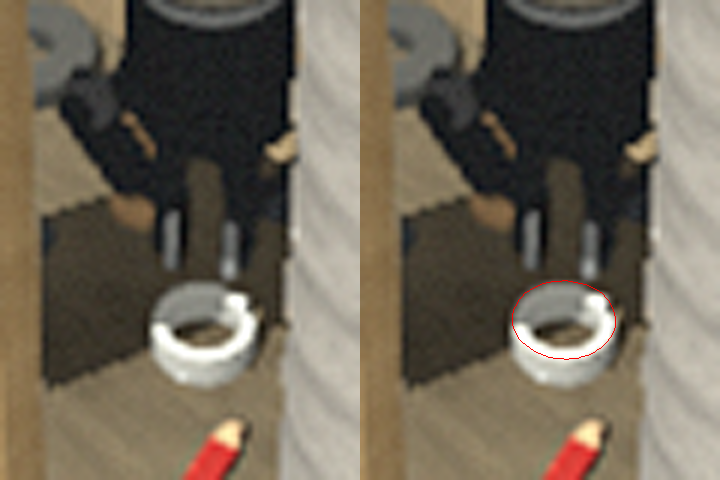

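Call:
{"api": "servo_tool", "payload": {"deltas": [[[18, -6, 18, 0, 0], [18, -6, 18, -10, 0], [18, -6, 18, -25, 0], [18, -6, 18, -32, 0], [18, -6, 18, -32, 0]]]}}

```text
time: 16.12
tool_pos: [0.4514, -0.1094, 0.0483]
tool_rot: [-0.001, 0.986, 0.167, -0.001]
contact_force: [-0.5, 0.1, 0.1]
gripper_width: 0.207
```

```bash
python3 - <<'E'
from ov import *
s=state();p=s['tool_pos'];print(p,s['contact_force'],s['gripper_width']*85.4)
cv2.imwrite("pics/scene16.png",grab_frame("scene")[:,:,::-1])
draw("pics/scene16.png","pics/e4.png","scene",(270,180,60,80),6,[])
E
```

```text
[ 0.45135568 -0.10940367  0.04828066] [-0.46225076  0.08787049  0.11126709] 17.704924903549756
```

View pics/e4.png

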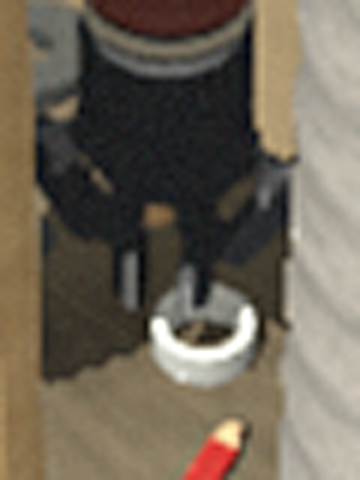

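Call:
{"api": "servo_tool", "payload": {"deltas": [[[18, 0, 0, -6, 0], [18, 0, 0, -12, 0], [18, 0, 0, -16, 0], [18, 0, 0, -16, 0]]]}}

```text
time: 16.68
tool_pos: [0.4518, -0.1095, 0.033]
tool_rot: [-0.0, 0.986, 0.168, -0.0]
contact_force: [-0.4, 0.0, 0.4]
gripper_width: 0.208
```

```bash
python3 - <<'E'
from ov import *
s=state();p=s['tool_pos'];print(p,s['contact_force'],s['gripper_width']*85.4)
cv2.imwrite("pics/scene17.png",grab_frame("scene")[:,:,::-1])
draw("pics/scene17.png","pics/e5.png","scene",(270,180,60,80),6,[])
E
```

```text
[ 0.45176031 -0.10945584  0.03298728] [-0.41930965  0.0092978   0.42810179] 17.780100435970542
```

View pics/e5.png

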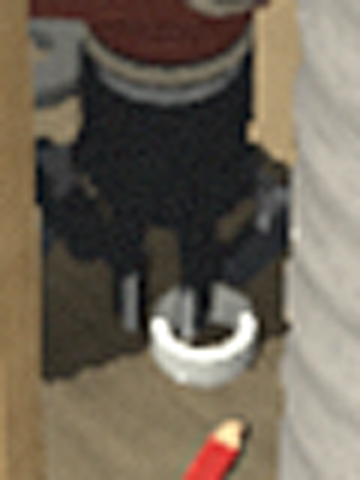

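Call:
{"api": "servo_tool", "payload": {"deltas": [[[18, 0, 0, -3, 0], [18, 0, 0, -4, 0], [2, 0, 0, -4, 0], [2, 0, 0, -4, 0], [2, 0, 0, -4, 0]]]}}

```text
time: 17.35
tool_pos: [0.452, -0.1095, 0.0295]
tool_rot: [-0.0, 0.986, 0.168, -0.0]
contact_force: [-0.8, 1.3, 0.1]
gripper_width: 0.073
```

Call:
{"api": "servo_tool", "payload": {"deltas": [[[2, 0, 0, 0, 0], [2, 0, 0, 20, 0], [2, 0, 0, 50, 0], [2, 0, 0, 100, 0], [2, 0, 0, 100, 0]]]}}

```text
time: 17.98
tool_pos: [0.4552, -0.1109, 0.1343]
tool_rot: [0.003, 0.986, 0.168, 0.004]
contact_force: [-0.0, 0.6, -0.7]
gripper_width: 0.07
```

```bash
python3 - <<'E'
from ov import *
s=state();p=s['tool_pos'];print(p,s['contact_force'],s['gripper_width']*85.4,s['tool_rot'])
cv2.imwrite("pics/scene18.png",grab_frame("scene")[:,:,::-1])
c=p+np.array([-.33*-.0195,-.944*.0195,0])
draw("pics/scene18.png","pics/e6.png","scene",(260,130,80,80),7,[((c[0],c[1],p[2]-.009),.024,(0,0,255)),((c[0],c[1],p[2]-.029),.024,(0,255,0))])
E
```

```text
[ 0.45515629 -0.11094717  0.13430978] [-0.00251978  0.56611329 -0.68970916] 6.00297622032556 [0.00277736 0.98583583 0.16763864 0.00415801]
```

View pics/e6.png

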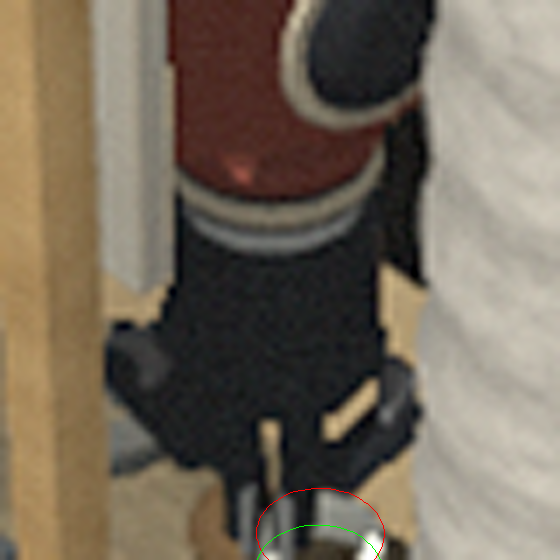

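```bash
python3 - <<'E'
from ov import *
np.set_printoptions(precision=3,suppress=True)
print("back edge",plane("scene",(223.7,133),0),plane("scene",(180+460/4,130+245/4),0))
p3=np.array([.563,.2245]);pl=np.array([.358,.1245])
u=np.array([-.33,.944])
for off in (.026,.0295,.033):
    t=p3+u*off;k=ik(*t,.09);q=np.radians(k['q1']);f=np.array([np.cos(q),np.sin(q)]);l=np.array([-f[1],f[0]])
    print(off,t,k['q1'],k['rw'],"postL",pl@f,pl@l,"q5",k['q5'])
def P(q,r):
    a=np.radians(q);return np.array([r*np.cos(a)-.0742*np.sin(a),r*np.sin(a)+.0742*np.cos(a)])
for q,r,z in [(-23,.45,.6),(-20,.43,.875),(-10,.43,.875),(0,.43,.875),(10,.43,.875),(20,.43,.875),(24,.45,.875),(24,.52,.8),(24,.6,.7),(24,.62,.5),(22,.62,.12)]:
    a=P(q,r);k=ik(*a,z);print(q,r,np.r_[a,z],"q5 %.2f q3 %.2f back %.2f"%(k['q5'],k['q3'],k['back']))
E
```

```text
back edge [0.723 0.366 0.   ] [ 0.605 -0.009  0.   ]
0.026 [0.554 0.249] 17.177194646613337 0.6032402592135243 postL 0.3788000741591609 0.013219448438349433 q5 1.2016104829328413
0.0295 [0.553 0.252] 17.509357514861644 0.6035528422010785 postL 0.3788703457630942 0.011023207398640732 q5 1.2016997229118838
0.033 [0.552 0.256] 17.841401968387196 0.6038855497559119 postL 0.3789278656679032 0.008827379020268136 q5 1.2017950743035266
-23 0.45 [ 0.443 -0.108  0.6  ] q5 2.08 q3 1.36 back 0.13
-20 0.43 [ 0.429 -0.077  0.875] q5 2.59 q3 0.48 back -0.03
-10 0.43 [ 0.436 -0.002  0.875] q5 2.59 q3 0.48 back -0.03
0 0.43 [0.43  0.074 0.875] q5 2.59 q3 0.48 back -0.03
10 0.43 [0.411 0.148 0.875] q5 2.59 q3 0.48 back -0.03
20 0.43 [0.379 0.217 0.875] q5 2.59 q3 0.48 back -0.03
24 0.45 [0.381 0.251 0.875] q5 2.60 q3 0.42 back -0.05
24 0.52 [0.445 0.279 0.8  ] q5 2.43 q3 0.61 back -0.05
24 0.6 [0.518 0.312 0.7  ] q5 2.23 q3 0.77 back -0.06
24 0.62 [0.536 0.32  0.5  ] q5 1.88 q3 1.24 back -0.01
22 0.62 [0.547 0.301 0.12 ] q5 1.26 q3 1.72 back -0.07
```

Call:
{"api": "servo_tool", "payload": {"deltas": [[[2, -2, 2, 60, 0], [2, -4, 4, 120, 0], [2, -6, 6, 180, 0], [2, -8, 8, 240, 0], [2, -10, 10, 300, 0]]]}}

```text
time: 18.65
tool_pos: [0.4417, -0.0995, 0.4291]
tool_rot: [-0.001, 0.986, 0.168, -0.001]
contact_force: [1.3, -1.7, -1.4]
gripper_width: 0.069
```

Call:
{"api": "servo_tool", "payload": {"deltas": [[[2, -2, 4, 60, 0], [2, -4, 8, 120, 0], [2, -6, 12, 180, 0], [2, -8, 16, 240, 0], [2, -10, 20, 300, 0]]]}}

```text
time: 19.27
tool_pos: [0.4329, -0.0798, 0.7294]
tool_rot: [-0.001, 0.986, 0.168, -0.001]
contact_force: [0.6, -0.4, -0.9]
gripper_width: 0.073
```

```bash
python3 - <<'E'
from ov import *
s=state();print(s['tool_pos'],s['contact_force'],s['joint_pos'],s['gripper_width']*85.4)
E
```

```text
[ 0.43288494 -0.07984881  0.72937446] [ 0.58131967 -0.38918419 -0.89068546] [-3.51709832e-01 -1.99652087e-01  1.04327655e+00 -1.57180403e-04
  2.30098738e+00  8.82375626e-01] 6.22293212066896
```

Call:
{"api": "servo_tool", "payload": {"deltas": [[[2, 0, 2, 50, 0], [2, 0, 5, 100, 0], [2, 0, 8, 142, 0], [2, 0, 8, 142, 0], [2, 0, 8, 142, 0]]]}}

```text
time: 19.9
tool_pos: [0.4339, -0.0723, 0.8694]
tool_rot: [-0.001, 0.986, 0.168, -0.002]
contact_force: [-0.2, 0.1, -1.7]
gripper_width: 0.071
```

```bash
python3 - <<'E'
from ov import *
s=state();print(s['tool_pos'],s['contact_force'],s['joint_pos'],s['gripper_width']*85.4)
E
```

```text
[ 0.43393659 -0.07228893  0.86943131] [-0.17638159  0.06089538 -1.71414496] [-3.34519835e-01  7.11816380e-02  4.87081077e-01 -9.94067125e-05
  2.58698733e+00  8.99548142e-01] 6.031346257289819
```

Call:
{"api": "servo_tool", "payload": {"deltas": [[[2, 3, 40, 3, 0], [2, 2, 80, 3, 0], [2, -1, 125, 3, 0], [2, -8, 165, 3, 0], [2, -17, 205, 3, 0]]]}}

```text
time: 20.52
tool_pos: [0.4159, 0.1348, 0.8719]
tool_rot: [-0.0, 0.986, 0.168, -0.003]
contact_force: [-0.0, -0.1, -1.5]
gripper_width: 0.066
```

Call:
{"api": "servo_tool", "payload": {"deltas": [[[2, -12, 35, 0, 0], [2, -30, 70, 0, 0], [2, -40, 105, 0, 0], [2, -36, 118, 0, 0], [2, -36, 118, 0, 0]]]}}

```text
time: 21.15
tool_pos: [0.3808, 0.2523, 0.8722]
tool_rot: [0.001, 0.986, 0.168, -0.002]
contact_force: [0.8, 0.1, -0.5]
gripper_width: 0.07
```

```bash
python3 - <<'E'
from ov import *
s=state();print(s['tool_pos'],s['contact_force'],s['joint_pos'],s['gripper_width']*85.4)
for n in("scene","top"): cv2.imwrite(f"pics/{n}19.png",grab_frame(n)[:,:,::-1])
E
```

```text
[0.38083841 0.25230636 0.87223185] [ 0.75170965  0.09214224 -0.52436073] [ 4.22063003e-01  1.26385084e-01  4.19116306e-01 -3.16781266e-04
  2.60080851e+00  1.65504014e+00] 5.9972092227361875
```

View pics/top19.png

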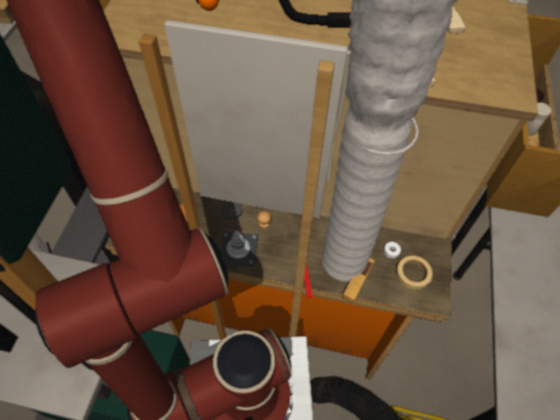

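View pics/scene19.png

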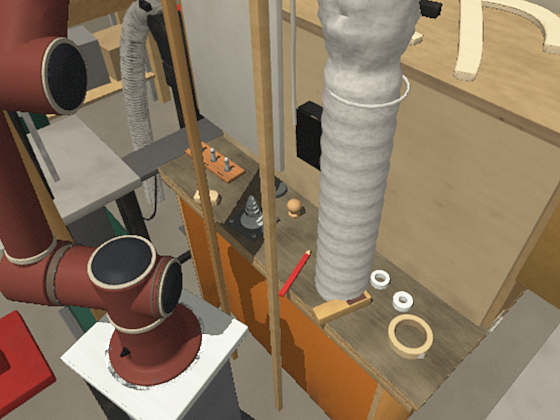

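```bash
python3 - <<'E'
from ov import *
np.set_printoptions(precision=3,suppress=True)
q=state()['joint_pos'][0];f=np.array([np.cos(q),np.sin(q),0]);l=np.array([-f[1],f[0],0])
for uv in [(37,300),(45,330),(58,358),(215,270),(225,292)]:
    for z in(.62,.66,.70): p=plane("top",uv,z);print(uv,z,"fwd %.3f lat %.3f"%(p@f,p@l))
crop("pics/top19.png","pics/g.png",0,230,200,150,4)
E
```

```text
(37, 300) 0.62 fwd 0.130 lat 0.263
(37, 300) 0.66 fwd 0.105 lat 0.251
(37, 300) 0.7 fwd 0.081 lat 0.240
(45, 330) 0.62 fwd 0.078 lat 0.262
(45, 330) 0.66 fwd 0.057 lat 0.251
(45, 330) 0.7 fwd 0.036 lat 0.239
(58, 358) 0.62 fwd 0.030 lat 0.254
(58, 358) 0.66 fwd 0.011 lat 0.243
(58, 358) 0.7 fwd -0.007 lat 0.233
(215, 270) 0.62 fwd 0.058 lat 0.007
(215, 270) 0.66 fwd 0.038 lat 0.011
(215, 270) 0.7 fwd 0.018 lat 0.015
(225, 292) 0.62 fwd 0.018 lat 0.007
(225, 292) 0.66 fwd 0.000 lat 0.012
(225, 292) 0.7 fwd -0.018 lat 0.016
```

View pics/g.png

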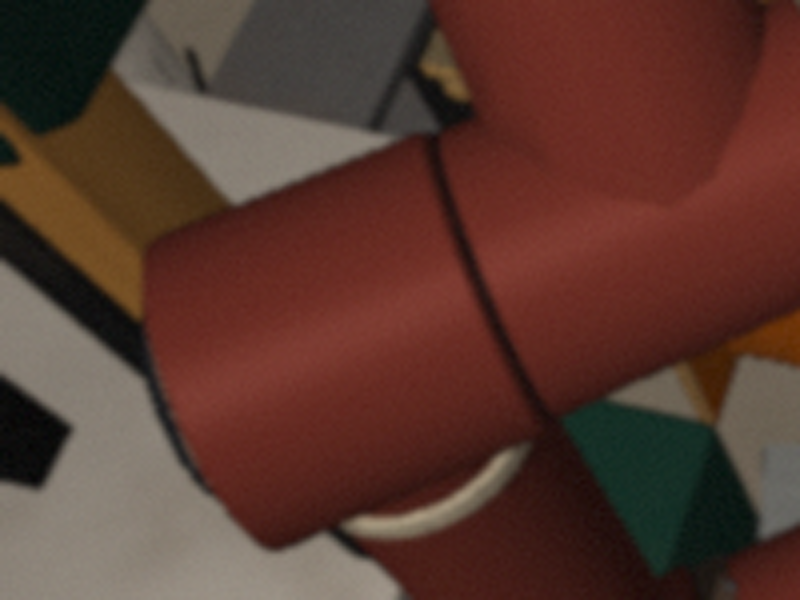

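```bash
python3 - <<'E'
from h import *
crop("pics/scene2.png","pics/h1.png",0,100,100,200,3.5)
crop("pics/top3.png","pics/h2.png",0,220,110,200,3.5)
a=cv2.imread("pics/h1.png");b=cv2.imread("pics/h2.png");cv2.imwrite("pics/h3.png",np.hstack([a,b])[:600])
E
```

```text
(no output)
```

View pics/h3.png

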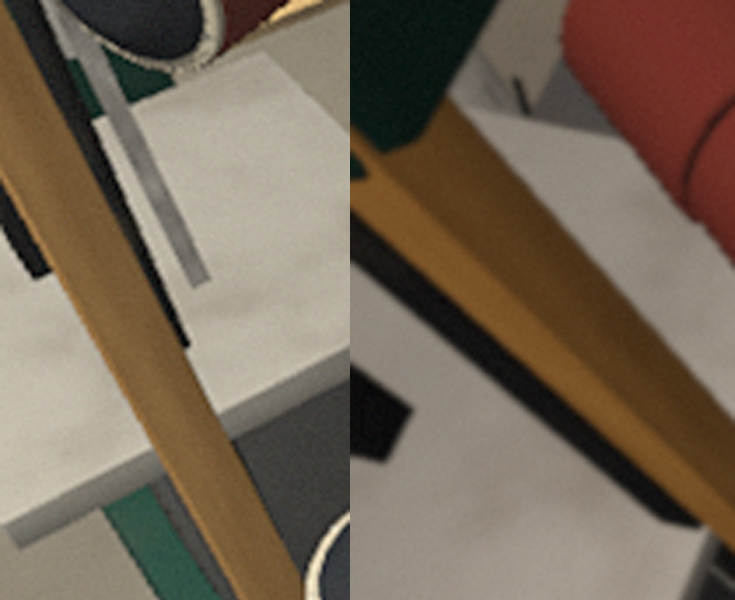

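```bash
python3 - <<'E'
from ov import *
np.set_printoptions(precision=3,suppress=True)
def vplane(n,a,b):
    o,d1=ray(n,a);_,d2=ray(n,b);nn=np.cross(d1,d2);nn/=np.linalg.norm(nn);return nn,nn@o
S={"L":vplane("scene",(0,147.1),(67,268.6)),"R":vplane("scene",(2.9,104.3),(85.7,268.6))}
T={"L":vplane("top",(0,272.9),(100,368.6)),"R":vplane("top",(27.1,248.6),(110,338.6)),"M":vplane("top",(10,267.1),(110,360))}
for z in(0,.3,.65):
    print(z)
    for a in S:
        for b in T:
            p=np.linalg.solve(np.array([S[a][0],T[b][0],[0,0,1]]),[S[a][1],T[b][1],z]);print(a,b,p[:2],end=' ')
    print()
# vertical check: vanishing (nadir) directions
for n,(a,b) in (("scene",((2.9,104.3),(85.7,268.6))),("scene",((0,147.1),(67,268.6))),("top",((27.1,248.6),(110,338.6))),("top",((0,272.9),(100,368.6)))):
    nn,_=vplane(n,a,b);print(n,"plane normal z comp",nn[2])
    k=-_ ; print("  horizontal line: ",nn[:2]/np.hypot(*nn[:2]),_/np.hypot(*nn[:2]))
E
```

```text
0
L L [0.015 0.321] L R [-0.03  0.19] L M [-0.014  0.239] R L [0.093 0.411] R R [0.029 0.25 ] R M [0.057 0.321] 
0.3
L L [0.015 0.316] L R [-0.025  0.2  ] L M [-0.006  0.254] R L [0.093 0.406] R R [0.036 0.26 ] R M [0.067 0.339] 
0.65
L L [0.016 0.31 ] L R [-0.018  0.211] L M [0.003 0.272] R L [0.094 0.4  ] R R [0.044 0.272] R M [0.078 0.359] 
scene plane normal z comp 0.007940751523013467
  horizontal line:  [-0.931  0.366] 0.06410554538926193
scene plane normal z comp 0.007661295708033106
  horizontal line:  [-0.946  0.325] 0.09048647567475346
top plane normal z comp -0.008876301175406569
  horizontal line:  [-0.707  0.707] 0.15586738277234266
top plane normal z comp 0.012874840170231744
  horizontal line:  [-0.756  0.655] 0.19928741840286102
```

```bash
python3 - <<'E'
from ov import *
np.set_printoptions(precision=4,suppress=True)
down=np.array([0,0,-1.])
def azline(n,uv):
    o,d=ray(n,uv);h=d[:2]/np.hypot(*d[:2]);return o[:2],h
def cross(a,b):
    (o1,h1),(o2,h2)=azline(*a),azline(*b);k=np.linalg.solve(np.stack([h1,-h2],1),o2-o1);return o1+k[0]*h1
draw("pics/top14.png","pics/j1.png","top",(140,30,60,90),6,[]);draw("pics/scene14.png","pics/j2.png","scene",(170,40,60,90),6,[])
a=cv2.imread("pics/j1.png");b=cv2.imread("pics/j2.png");cv2.imwrite("pics/j3.png",np.hstack([a,b]))
print("L:",cross(("top",(161,120)),("scene",(179,100))),cross(("top",(172,120)),("scene",(190.7,100))),cross(("top",(166.5,120)),("scene",(184.8,100))))
E
```

```text
L: [0.3338 0.1294] [0.3553 0.1152] [0.3445 0.1224]
```

View pics/j3.png

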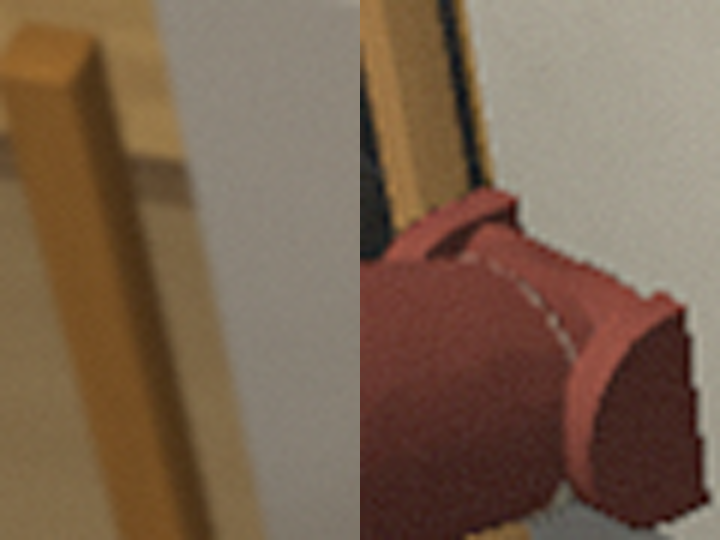

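```bash
python3 - <<'E'
from ov import *
np.set_printoptions(precision=4,suppress=True)
def runs(n,f,rows,x0,x1):
    im=cv2.imread(f)[:,:,::-1].astype(int)
    for r in rows:
        a,b=x0(r),x1(r);print(n,r,[f"{x}:{tuple(im[r,x])}" for x in range(a,b)])
runs("top","pics/top14.png",[60,120],lambda r:int(149+ (r-40)*.24)-8,lambda r:int(149+(r-40)*.24)+12)
runs("scene","pics/scene2.png",[30,100,150],lambda r:int(171+r*.17)-10,lambda r:int(171+r*.17)+14)
E
```

```text
top 60 ['145:(np.int64(118), np.int64(78), np.int64(37))', '146:(np.int64(121), np.int64(83), np.int64(41))', '147:(np.int64(118), np.int64(80), np.int64(36))', '148:(np.int64(120), np.int64(81), np.int64(38))', '149:(np.int64(117), np.int64(80), np.int64(36))', '150:(np.int64(118), np.int64(80), np.int64(37))', '151:(np.int64(118), np.int64(79), np.int64(36))', '152:(np.int64(118), np.int64(79), np.int64(36))', '153:(np.int64(117), np.int64(79), np.int64(35))', '154:(np.int64(116), np.int64(79), np.int64(35))', '155:(np.int64(106), np.int64(70), np.int64(31))', '156:(np.int64(92), np.int64(61), np.int64(28))', '157:(np.int64(85), np.int64(57), np.int64(25))', '158:(np.int64(79), np.int64(54), np.int64(24))', '159:(np.int64(75), np.int64(49), np.int64(23))', '160:(np.int64(75), np.int64(51), np.int64(26))', '161:(np.int64(77), np.int64(53), np.int64(28))', '162:(np.int64(88), np.int64(66), np.int64(40))', '163:(np.int64(93), np.int64(72), np.int64(47))', '164:(np.int64(98), np.int64(76), np.int64(51))']
top 120 ['160:(np.int64(115), np.int64(85), np.int64(46))', '161:(np.int64(114), 
[... 3979 characters left out ...]
8), np.int64(98), np.int64(59))', '197:(np.int64(123), np.int64(95), np.int64(59))', '198:(np.int64(125), np.int64(97), np.int64(59))', '199:(np.int64(120), np.int64(92), np.int64(57))', '200:(np.int64(119), np.int64(88), np.int64(50))', '201:(np.int64(104), np.int64(83), np.int64(63))', '202:(np.int64(72), np.int64(80), np.int64(80))', '203:(np.int64(66), np.int64(74), np.int64(77))', '204:(np.int64(163), np.int64(112), np.int64(73))', '205:(np.int64(237), np.int64(156), np.int64(90))', '206:(np.int64(226), np.int64(149), np.int64(89))', '207:(np.int64(220), np.int64(146), np.int64(87))', '208:(np.int64(214), np.int64(139), np.int64(80))', '209:(np.int64(214), np.int64(139), np.int64(81))']
```

```bash
cat >> h.py <<'E'
def azline(n,uv):
    o,d=ray(n,uv);h=d[:2]/np.hypot(*d[:2]);return o[:2],h
def vcross(a,b):
    (o1,h1),(o2,h2)=azline(*a),azline(*b);k=np.linalg.solve(np.stack([h1,-h2],1),o2-o1);return o1+k[0]*h1
E
python3 - <<'E'
from h import *
np.set_printoptions(precision=4,suppress=True)
for nm,t,s in (("ridge",(170.2,120),(184.7,100)),("+x-y",(175.5,120),(193.2,100)),("-x+y",(160.6,120),(179.8,100)),("ridge b",(155.3,60),(184.7,100)),("+x-y b",(161.7,60),(180.8,30))):
    print(nm,vcross(("top",t),("scene",s)))
# check vertical consistency: scene az at rows
for uv in ((180.8,30),(193.2,100),(201.3,150)): print(np.degrees(np.arctan2(*azline("scene",uv)[1][::-1])))
for uv in ((155.3,60),(170.2,120)): print(np.degrees(np.arctan2(*azline("top",uv)[1][::-1])))
E
```

```text
ridge [0.3361 0.1136]
+x-y [0.3572 0.1092]
-x+y [0.3378 0.1312]
ridge b [0.336  0.1135]
+x-y b [0.3556 0.1083]
46.22479153552061
46.19242658577737
46.277600093676995
14.20899929475413
14.215529920480652
```

```bash
python3 - <<'E'
from h import *
np.set_printoptions(precision=4,suppress=True)
p=np.array([.42844,.02731,.19643]);q=np.radians(ik(*p)['q1']);f=np.array([np.cos(q),np.sin(q),0]);l=np.array([-f[1],f[0],0])
im=cv2.imread("pics/top14.png").astype(int);red=(im[:,:,2]-im[:,:,1]>35)&(im[:,:,0]<80)
E=np.array([-.168,.63]);W=np.array([.423,.453]);u=(W-E)/np.linalg.norm(W-E)
t=np.arctan2(*u)-np.arctan2(.098,.609);v=np.array([np.sin(t),np.cos(t)]) # forearm body dir
print("v",v)
o=calibration("top")["world_from_camera"][:3,3]
for s in (.15,.2,.25,.3,.35,.4,.45):
    c=E+v*s; P=c[0]*f+.0742*l+np.array([0,0,c[1]]);uv=pix("top",P);r=int(round(uv[1]))
    xs=np.where(red[r,100:270])[0]+100;
    if len(xs)==0: print(s,uv);continue
    a,b=xs.min(),xs.max()
    # perpendicular distance of edge rays to the axis line
    A=v[0]*f+np.array([0,0,v[1]]);ds=[]
    for x in(a-.5,b+.5):
        _,d=ray("top",(x,r));n=np.cross(A,d);n/=np.linalg.norm(n);ds.append((P-o)@n)
    print(s,c,uv,a,b,ds)
E
```

```text
v [ 0.9914 -0.1311]
0.15 [-0.0193  0.6103] [183.7549 311.1968] 205 269 [np.float64(0.030186737995298328), np.float64(0.12726868003683436)]
0.2 [0.0303 0.6038] [189.7849 282.6858] 152 246 [np.float64(-0.056159948812493345), np.float64(0.08770088446400964)]
0.25 [0.0798 0.5972] [195.309  256.5674] 173 223 [np.float64(-0.03520727630566145), np.float64(0.045164134892289515)]
0.3 [0.1294 0.5907] [200.3881 232.5526] 182 228 [np.float64(-0.030414766681314542), np.float64(0.04695264984905585)]
0.35 [0.179  0.5841] [205.074  210.3969] 120 232 [np.float64(-0.13540566169107018), np.float64(0.04742357078653124)]
0.4 [0.2285 0.5776] [209.4107 189.8927] 180 244 [np.float64(-0.05174863143616724), np.float64(0.06344873527452018)]
0.45 [0.2781 0.571 ] [213.4357 170.8618] 177 199 [np.float64(-0.06577586968171799), np.float64(-0.025296641968988124)]
```

```bash
python3 - <<'E'
from h import *
for f,r,a,b in (("pics/scene2.png",180,12,60),("pics/scene2.png",220,30,70),("pics/top3.png",320,45,110)):
    im=cv2.imread(f)[:,:,::-1].astype(int)
    print(f,r,a,[tuple(int(v) for v in im[r,x]) for x in range(a,b)])
E
```

```text
pics/scene2.png 180 12 [(198, 190, 175), (193, 185, 169), (193, 187, 170), (193, 187, 176), (180, 168, 150), (155, 120, 76), (152, 113, 64), (132, 99, 61), (123, 95, 57), (127, 96, 57), (126, 94, 58), (131, 98, 62), (125, 94, 56), (125, 94, 57), (123, 93, 55), (123, 94, 55), (119, 90, 53), (117, 91, 49), (122, 89, 54), (120, 90, 56), (118, 91, 54), (115, 91, 54), (118, 93, 55), (118, 89, 51), (118, 88, 55), (117, 89, 55), (117, 91, 55), (115, 86, 50), (114, 84, 47), (108, 82, 48), (70, 53, 36), (19, 25, 23), (20, 20, 21), (6, 7, 10), (96, 91, 83), (170, 161, 148), (183, 176, 158), (179, 170, 154), (175, 168, 152), (176, 166, 152), (180, 170, 155), (162, 155, 141), (126, 122, 115), (120, 119, 108), (116, 113, 106), (116, 114, 104), (139, 132, 124), (151, 146, 133)]
pics/scene2.png 220 30 [(185, 178, 163), (183, 176, 158), (186, 179, 161), (184, 177, 158), (185, 176, 161), (186, 179, 163), (187, 177, 162), (187, 180, 165), (186, 179, 161), (171, 153, 128), (153, 120, 80), (139, 104, 58), (122, 94, 56), (126, 96, 56), (129, 97, 62), (124, 96, 56), (123, 96, 56), (127, 100, 60), (127, 99
[... 634 characters left out ...]
27), (90, 61, 30), (88, 60, 27), (89, 61, 28), (86, 57, 27), (88, 60, 29), (92, 64, 30), (88, 58, 27), (88, 59, 26), (87, 59, 29), (85, 57, 27), (87, 59, 28), (84, 56, 26), (83, 56, 27), (80, 55, 25), (82, 55, 27), (75, 49, 21), (73, 47, 20), (74, 49, 21), (75, 49, 23), (72, 47, 21), (74, 50, 23), (74, 48, 23), (75, 52, 26), (71, 48, 20), (78, 50, 28), (76, 51, 24), (78, 56, 31), (92, 71, 49), (110, 95, 79), (129, 117, 104), (147, 137, 124), (152, 142, 131), (152, 144, 132), (152, 142, 132), (152, 143, 128), (153, 143, 130), (153, 143, 131), (154, 142, 131), (154, 143, 130), (152, 144, 132), (153, 142, 130), (153, 142, 131), (152, 143, 131), (153, 142, 130), (154, 145, 131), (152, 144, 130)]
```

```bash
python3 - <<'E'
from h import *
np.set_printoptions(precision=4,suppress=True)
for r,(a,b,c) in ((220,(38.8,41.2,62.2)),(180,(16.3,18.7,41.8))):
    print("ridge",vcross(("top",(61.8,320)),("scene",(b,r))),"+x-y",vcross(("top",(91.5,320)),("scene",(c,r))),"-x+y",vcross(("top",(45.5,320)),("scene",(a,r))))
# post R
E
```

```text
ridge [0.0041 0.279 ] +x-y [0.0409 0.2695] -x+y [0.0106 0.3115]
ridge [0.0042 0.2791] +x-y [0.0417 0.2702] -x+y [0.0113 0.3124]
```

```bash
cat >> h.py <<'E'
PL=np.array([(.336,.1136),(.357,.109),(.3615,.130),(.3405,.1346)])
PB=np.array([(.004,.279),(.041,.270),(.050,.307),(.012,.314)])
def clr(q1,r,z):
    a=np.radians(q1);f=np.array([np.cos(a),np.sin(a)]);l=np.array([-f[1],f[0]])
    t=r*f+.0742*l;k=ik(*t,z);ef=-k['back']
    c1=.030-(PL@l).max()
    # elbow rect vs PB: sample PB edges
    pts=np.concatenate([PB[i]+(PB[(i+1)%4]-PB[i])*np.linspace(0,1,40)[:,None] for i in range(4)])
    F=pts@f-ef;L=pts@l
    dx=np.maximum(np.abs(F)-.047,0);dy=np.maximum(L-.247,0);c2=np.hypot(dx,dy).min()
    if c2==0: c2=-(.247-L[np.abs(F)<.047]).max()
    return t,c1,c2,ef,k
E
python3 - <<'E'
from h import *
np.set_printoptions(precision=3,suppress=True)
s=state();q=np.degrees(s['joint_pos'][0]);print(q)
for q1,r,z in [(24,.45,.872),(24,.52,.8),(22,.6,.7),(20,.6,.6),(20,.6,.5),(20,.604,.4),(19,.604,.3),(18.5,.604,.2),(18,.604,.15),(17.8,.604,.11),(17.5,.604,.11),(17.8,.604,.085)]:
    t,c1,c2,ef,k=clr(q1,r,z);print(q1,r,np.r_[t,z],"c1 %.1f c2 %.1f ef %.3f q5 %.2f"%(c1*1e3,c2*1e3,ef,k['q5']))
E
```

```text
24.079149071419558
24 0.45 [0.381 0.251 0.872] c1 45.5 c2 23.2 ef 0.048 q5 2.59
24 0.52 [0.445 0.279 0.8  ] c1 45.5 c2 24.3 ef 0.047 q5 2.43
22 0.6 [0.529 0.294 0.7  ] c1 32.8 c2 9.3 ef 0.059 q5 2.23
20 0.6 [0.538 0.275 0.6  ] c1 20.0 c2 40.4 ef 0.014 q5 2.05
20 0.6 [0.538 0.275 0.5  ] c1 20.0 c2 63.5 ef -0.010 q5 1.88
20 0.604 [0.542 0.276 0.4  ] c1 20.0 c2 66.4 ef -0.013 q5 1.72
19 0.604 [0.547 0.267 0.3  ] c1 13.6 c2 53.4 ef -0.003 q5 1.56
18.5 0.604 [0.549 0.262 0.2  ] c1 10.4 c2 27.9 ef 0.023 q5 1.39
18 0.604 [0.552 0.257 0.15 ] c1 7.2 c2 14.9 ef 0.042 q5 1.30
17.8 0.604 [0.552 0.255 0.11 ] c1 5.9 c2 5.0 ef 0.061 q5 1.24
17.5 0.604 [0.554 0.252 0.11 ] c1 4.0 c2 4.8 ef 0.061 q5 1.24
17.8 0.604 [0.552 0.255 0.085] c1 5.9 c2 -1.9 ef 0.074 q5 1.19
```

```bash
python3 - <<'E'
from h import *
np.set_printoptions(precision=3,suppress=True)
p0=np.array([.381,.252,.872])
for q1,r,z in [(24,.47,.83),(24,.49,.78),(24,.52,.73),(24,.55,.68),(23,.575,.63),(22,.59,.58),(21,.6,.53),(20,.604,.48),(20,.604,.42),(19.5,.604,.36),(19,.604,.3),(18.5,.604,.24)]:
    t,c1,c2,ef,k=clr(q1,r,z);print(q1,r,np.round((np.r_[t,z]-p0)*1000),"c1 %.1f c2 %.1f ef %.3f q5 %.2f"%(c1*1e3,c2*1e3,ef,k['q5']))
E
```

```text
24 0.47 [ 18.   7. -42.] c1 45.5 c2 49.0 ef 0.022 q5 2.49
24 0.49 [ 36.  15. -92.] c1 45.5 c2 71.7 ef -0.001 q5 2.38
24 0.52 [  64.   27. -142.] c1 45.5 c2 75.9 ef -0.005 q5 2.28
24 0.55 [  91.   39. -192.] c1 45.5 c2 73.5 ef -0.003 q5 2.19
23 0.575 [ 119.   41. -242.] c1 39.1 c2 66.3 ef -0.000 q5 2.10
22 0.59 [ 138.   38. -292.] c1 32.8 c2 64.1 ef -0.002 q5 2.01
21 0.6 [ 153.   32. -342.] c1 26.4 c2 62.3 ef -0.004 q5 1.93
20 0.604 [ 161.   24. -392.] c1 20.0 c2 62.2 ef -0.008 q5 1.85
20 0.604 [ 161.   24. -452.] c1 20.0 c2 66.3 ef -0.013 q5 1.75
19.5 0.604 [ 164.   20. -512.] c1 16.8 c2 62.7 ef -0.011 q5 1.65
19 0.604 [ 166.   15. -572.] c1 13.6 c2 53.4 ef -0.003 q5 1.56
18.5 0.604 [ 168.   10. -632.] c1 10.4 c2 38.8 ef 0.010 q5 1.46
```

Call:
{"api": "servo_tool", "payload": {"deltas": [[[2, 18, 7, -42, 0], [2, 36, 15, -92, 0], [2, 64, 27, -142, 0], [2, 91, 39, -192, 0], [2, 119, 41, -242, 0]]]}}

```text
time: 21.88
tool_pos: [0.4991, 0.2915, 0.6302]
tool_rot: [0.0, 0.986, 0.167, -0.0]
contact_force: [0.1, 0.9, -0.3]
gripper_width: 0.067
```

```bash
python3 - <<'E'
from h import *
np.set_printoptions(precision=3,suppress=True)
s=state();print(s['tool_pos'],s['contact_force'],s['joint_pos'],s['joint_efforts'],s['gripper_width']*85.4)
E
```

```text
[0.499 0.292 0.63 ] [ 0.146  0.901 -0.303] [ 0.4   -0.002  1.042 -0.     2.102  1.635] [  1.023 -37.298 -37.684   0.01    0.699   0.134] 5.698101633584809
```

Relative to this: (20,-3,-50), (34,-9,-100), (42,-17,-150), (42,-17,-210), (45,-21,-270).

Call:
{"api": "servo_tool", "payload": {"deltas": [[[2, 20, -3, -50, 0], [2, 34, -9, -100, 0], [2, 42, -17, -150, 0], [2, 42, -17, -210, 0], [2, 45, -21, -270, 0]]]}}

```text
time: 22.5
tool_pos: [0.5433, 0.2697, 0.3604]
tool_rot: [0.0, 0.986, 0.167, 0.0]
contact_force: [0.2, 0.5, -0.7]
gripper_width: 0.07
```

```bash
python3 - <<'E'
from h import *
np.set_printoptions(precision=3,suppress=True)
s=state();print(s['tool_pos'],s['contact_force'],s['joint_pos'],s['joint_efforts'],s['gripper_width']*85.4)
for n in("scene","top"): cv2.imwrite(f"pics/{n}20.png",grab_frame(n)[:,:,::-1])
E
```

```text
[0.543 0.27  0.36 ] [ 0.193  0.462 -0.717] [ 0.338 -0.033  1.518 -0.     1.656  1.574] [  0.64  -38.835 -40.613   0.007   0.807   0.064] 5.9438659406943914
```

View pics/top20.png

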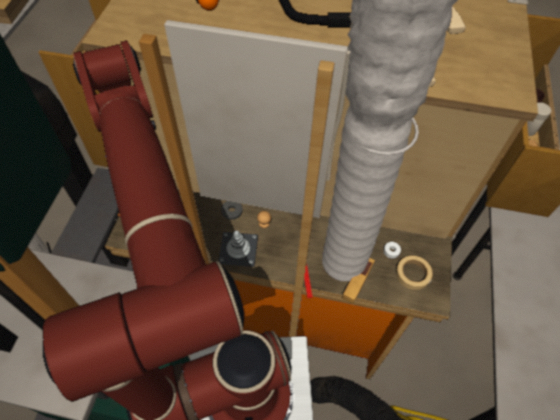

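View pics/scene20.png

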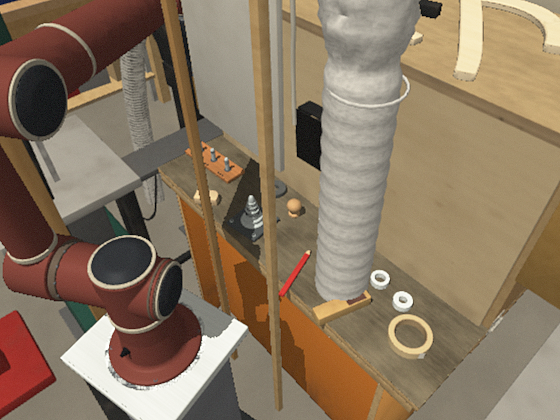

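Call:
{"api": "servo_tool", "payload": {"deltas": [[[2, 3, -4, -50, 0], [2, 5, -7, -100, 0], [2, 6, -8, -140, 0], [2, 6, -8, -160, 0], [2, 6, -8, -160, 0]]]}}

```text
time: 23.22
tool_pos: [0.5496, 0.2632, 0.2032]
tool_rot: [0.0, 0.986, 0.167, -0.0]
contact_force: [0.4, 0.1, -0.4]
gripper_width: 0.068
```

```bash
python3 - <<'E'
from h import *
np.set_printoptions(precision=3,suppress=True)
s=state();print(s['tool_pos'],s['contact_force'],s['joint_pos'],s['joint_efforts'],s['gripper_width']*85.4)
for n in("scene","top"): cv2.imwrite(f"pics/{n}21.png",grab_frame(n)[:,:,::-1])
crop("pics/top21.png","pics/k1.png",60,60,200,150,4)
crop("pics/scene21.png","pics/k2.png",130,90,120,120,5)
E
```

```text
[0.55  0.263 0.203] [ 0.374  0.144 -0.429] [0.325 0.049 1.696 0.    1.396 1.559] [ -0.117 -37.942 -35.847  -0.022  -0.06   -0.   ] 5.835477804520718
```

View pics/k1.png

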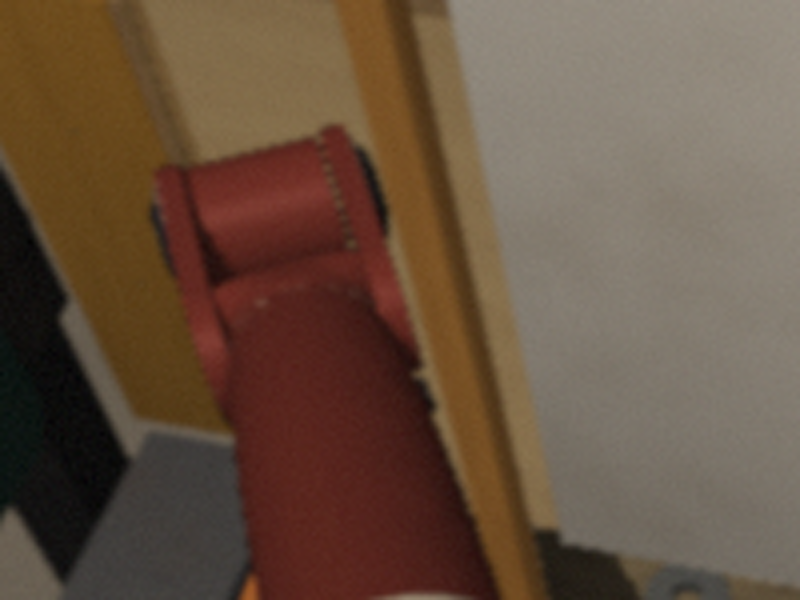

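View pics/k2.png

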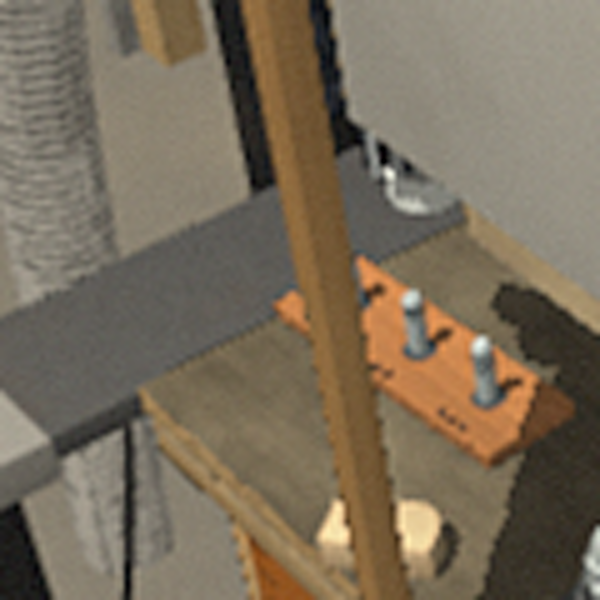

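```bash
python3 - <<'E'
from h import *
np.set_printoptions(precision=3,suppress=True)
s=state();p=s['tool_pos'];q=s['joint_pos'];a=q[0];f=np.array([np.cos(a),np.sin(a),0]);l=np.array([-f[1],f[0],0])
t=q[1]+q[2];E=np.array([.43*np.sin(q[1]),.234+.43*np.cos(q[1])]);v=np.array([np.sin(t),np.cos(t)]);w=np.array([np.cos(t),-np.sin(t)])
im=cv2.imread("pics/top21.png").astype(int);red=(im[:,:,2]-im[:,:,1]>28)&(im[:,:,0]<60)&(im[:,:,1]<60)
print(np.degrees(a),E,v)
o=calibration("top")["world_from_camera"][:3,3]
print("clr",[round(float(x)*1e3,1) for x in clr(np.degrees(a),.604,p[2])[1:3]])
for ss in (.25,.3,.33,.36,.4,.44):
    c=E+v*ss;P=c[0]*f+.0742*l+np.array([0,0,c[1]]);uv=pix("top",P);r=int(round(uv[1]));
    x=int(uv[0]);
    b=x
    while red[r,b]: b+=1
    a2=x
    while red[r,a2]: a2-=1
    A=v[0]*f+np.array([0,0,v[1]]);ds=[]
    for xx in(a2+.5,b-.5):
        _,d=ray("top",(xx,r));n=np.cross(A,d);n/=np.linalg.norm(n);ds.append(round(float((P-o)@n),4))
    # post left-edge azimuth pixel at this row
    print(ss,c,uv,a2,b,ds,"row",r,[int(im[r,k,2]) for k in range(b-3,b+8)])
E
```

```text
18.617523264302537 [0.02  0.664] [ 0.985 -0.17 ]
clr [11.1, 29.8]
0.25 [0.267 0.621] [145.047 179.949] 119 170 [-0.0415, 0.0396] row 180 [61, 56, 56, 54, 50, 47, 52, 76, 103, 120, 117]
0.3 [0.316 0.613] [140.01  162.479] 114 164 [-0.0429, 0.0398] row 162 [62, 58, 51, 49, 45, 38, 44, 70, 105, 126, 125]
0.33 [0.346 0.607] [137.165 152.611] 109 160 [-0.0478, 0.0382] row 153 [57, 53, 50, 50, 45, 54, 74, 94, 108, 124, 130]
0.36 [0.375 0.602] [134.443 143.166] 106 156 [-0.0492, 0.0372] row 143 [58, 57, 51, 46, 47, 60, 77, 85, 91, 91, 98]
0.4 [0.415 0.596] [130.989 131.187] 103 159 [-0.0497, 0.0498] row 131 [121, 119, 119, 117, 122, 129, 129, 125, 121, 122, 119]
0.44 [0.454 0.589] [127.723 119.857] 111 147 [-0.0303, 0.0349] row 120 [72, 73, 74, 83, 88, 89, 97, 98, 98, 99, 98]
```

Call:
{"api": "servo_tool", "payload": {"deltas": [[[2, 1, -3, -20, 0], [2, 2, -6, -40, 0], [2, 2, -6, -53, 0], [2, 2, -6, -53, 0]]]}}

```text
time: 23.82
tool_pos: [0.5498, 0.257, 0.147]
tool_rot: [0.0, 0.986, 0.168, -0.002]
contact_force: [-0.4, -0.2, -1.8]
gripper_width: 0.066
```

Call:
{"api": "servo_tool", "payload": {"deltas": [[[2, 0, -1, -15, 0], [2, 1, -2, -30, 0], [2, 1, -2, -36, 0], [2, 1, -2, -36, 0]]]}}

```text
time: 24.32
tool_pos: [0.5516, 0.2553, 0.1125]
tool_rot: [0.0, 0.986, 0.168, -0.001]
contact_force: [0.7, -0.2, -0.3]
gripper_width: 0.071
```

```bash
python3 - <<'E'
from ov import *
np.set_printoptions(precision=3,suppress=True)
s=state();p=s['tool_pos'];print(p,s['contact_force'],s['joint_pos'],s['joint_efforts'],s['gripper_width']*85.4)
print(clr(np.degrees(s['joint_pos'][0]),.604,p[2])[1:4])
for n in("scene","top"): cv2.imwrite(f"pics/{n}22.png",grab_frame(n)[:,:,::-1])
c=p[:2]+np.array([.33,-.944])*.020
draw("pics/scene22.png","pics/k3.png","scene",(190,100,70,80),8,[])
draw("pics/scene22.png","pics/k4.png","scene",(190,100,70,80),8,[((*c,p[2]-.0095),.024,(0,255,0)),((*c,p[2]-.0295),.024,(0,0,255)),((.563,.2245,.061),.003,(255,255,0)),((.563,.2245,.014),.007,(255,255,0))])
a=cv2.imread("pics/k3.png")[:,:400];b=cv2.imread("pics/k4.png")[:,:400];cv2.imwrite("pics/k5.png",np.hstack([a,b])[:600])
E
```

```text
[0.552 0.255 0.113] [ 0.692 -0.158 -0.314] [0.311 0.135 1.765 0.    1.244 1.545] [ -0.036 -39.917 -34.04   -0.019  -0.016  -0.   ] 6.056595350248488
(np.float64(0.006047100048392571), np.float64(0.005668294621825489), np.float64(0.0597443040186604))
```

View pics/k5.png

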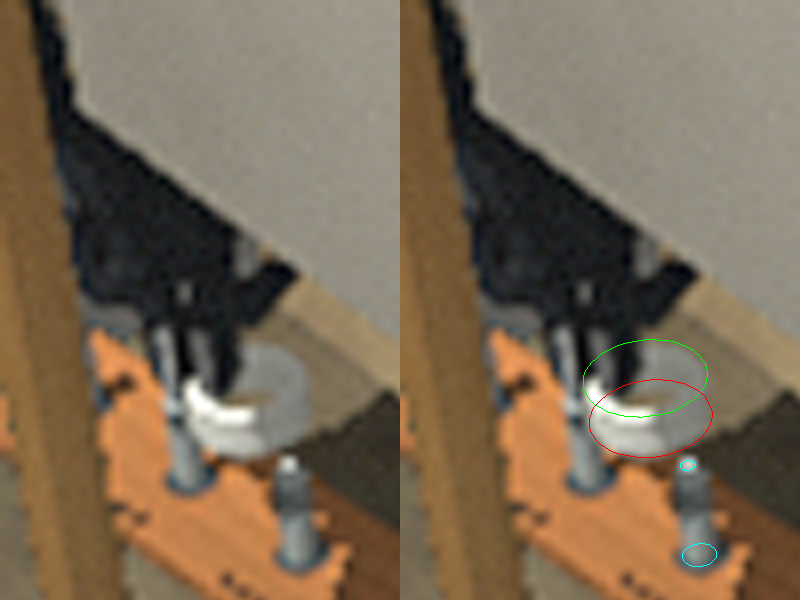

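Call:
{"api": "servo_tool", "payload": {"deltas": [[[2, 2, -1, -4, 0], [2, 3, -2, -10, 0], [2, 3, -2, -12, 0], [2, 3, -2, -12, 0]]]}}

```text
time: 24.92
tool_pos: [0.5549, 0.2533, 0.1011]
tool_rot: [0.0, 0.986, 0.168, -0.0]
contact_force: [-0.3, 0.2, -1.1]
gripper_width: 0.065
```

```bash
python3 - <<'E'
from ov import *
np.set_printoptions(precision=3,suppress=True)
s=state();p=s['tool_pos'];print(p,s['contact_force'],s['joint_pos'],s['joint_efforts'],s['gripper_width']*85.4)
print(clr(np.degrees(s['joint_pos'][0]),.605,p[2])[1:4])
c=p[:2]+np.array([.33,-.944])*.020;print(c,np.hypot(*(c-[.563,.2245])))
E
```

```text
[0.555 0.253 0.101] [-0.338  0.205 -1.081] [0.306 0.153 1.766 0.    1.224 1.54 ] [ -0.038 -40.628 -33.925  -0.019  -0.006  -0.   ] 5.586169090588471
(np.float64(0.0043302356670220435), np.float64(0.002010368553493943), np.float64(0.06645897914686573))
[0.561 0.234] 0.010042074541786579
```

Call:
{"api": "servo_tool", "payload": {"deltas": [[[2, 0, 0, -2, 0], [2, 0, 0, -4, 0], [2, 0, 0, -4, 0]]]}}

```text
time: 25.3
tool_pos: [0.555, 0.2534, 0.0972]
tool_rot: [0.0, 0.986, 0.168, -0.0]
contact_force: [-0.3, -1.2, 0.2]
gripper_width: 0.07
```

```bash
python3 - <<'E'
from ov import *
np.set_printoptions(precision=3,suppress=True)
s=state();p=s['tool_pos'];print(p,s['contact_force'],s['joint_pos'],s['joint_efforts'])
E
```

```text
[0.555 0.253 0.097] [-0.319 -1.23   0.223] [0.306 0.157 1.768 0.    1.217 1.54 ] [ -0.01  -40.849 -33.918  -0.017  -0.011  -0.   ]
```

Call:
{"api": "servo_tool", "payload": {"deltas": [[[2, 0, 0, -2, 0], [2, 0, 0, -4, 0], [2, 0, 0, -4, 0]]]}}

```text
time: 25.68
tool_pos: [0.5549, 0.2534, 0.0932]
tool_rot: [0.0, 0.986, 0.168, -0.0]
contact_force: [0.3, -0.9, -1.9]
gripper_width: 0.066
```

```bash
python3 - <<'E'
from ov import *
np.set_printoptions(precision=3,suppress=True)
s=state();p=s['tool_pos'];print(p,s['contact_force'],s['joint_pos'],s['joint_efforts'])
cv2.imwrite("pics/scene23.png",grab_frame("scene")[:,:,::-1])
draw("pics/scene23.png","pics/k6.png","scene",(190,110,70,70),8,[])
E
```

```text
[0.555 0.253 0.093] [ 0.276 -0.882 -1.941] [0.306 0.162 1.77  0.    1.21  1.54 ] [ -0.006 -40.939 -33.785  -0.017  -0.011  -0.   ]
```

View pics/k6.png

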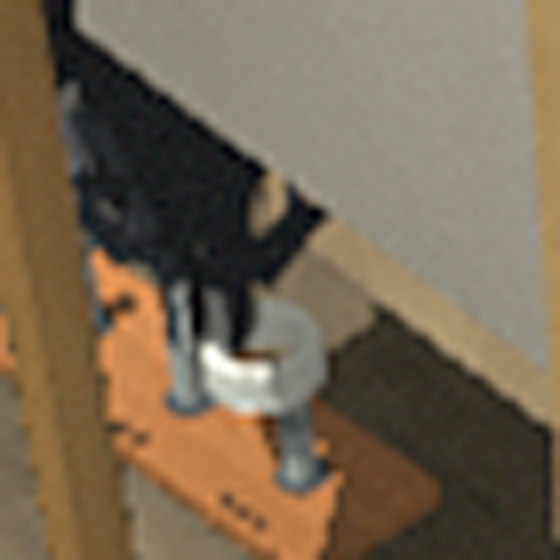

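Call:
{"api": "servo_tool", "payload": {"deltas": [[[2, 0, 0, -2, 0], [2, 0, 0, -4, 0], [2, 0, 0, -4, 0]]]}}

```text
time: 26.1
tool_pos: [0.5549, 0.2533, 0.0892]
tool_rot: [0.0, 0.986, 0.168, -0.0]
contact_force: [-0.3, -0.1, 0.5]
gripper_width: 0.072
```

```bash
python3 - <<'E'
from ov import *
np.set_printoptions(precision=3,suppress=True)
s=state();p=s['tool_pos'];print(p,s['contact_force'],s['joint_pos'],s['joint_efforts'])
E
```

```text
[0.555 0.253 0.089] [-0.329 -0.086  0.524] [0.306 0.167 1.772 0.    1.203 1.54 ] [ -0.007 -41.027 -33.656  -0.017  -0.011  -0.   ]
```

Call:
{"api": "servo_tool", "payload": {"deltas": [[[2, 0, 0, -2, 0], [2, 0, 0, -4, 0], [2, 0, 0, -4, 0]]]}}

```text
time: 26.48
tool_pos: [0.5549, 0.2533, 0.0852]
tool_rot: [0.0, 0.986, 0.168, -0.0]
contact_force: [0.0, 0.4, -0.2]
gripper_width: 0.071
```

```bash
python3 - <<'E'
from ov import *
np.set_printoptions(precision=3,suppress=True)
s=state();p=s['tool_pos'];print(p,s['contact_force'],s['joint_pos'],s['joint_efforts'])
cv2.imwrite("pics/scene24.png",grab_frame("scene")[:,:,::-1])
draw("pics/scene24.png","pics/k7.png","scene",(190,110,70,70),8,[])
E
```

```text
[0.555 0.253 0.085] [ 0.033  0.377 -0.235] [ 0.306  0.172  1.773 -0.     1.196  1.54 ] [ -0.007 -41.107 -33.518  -0.017  -0.011  -0.   ]
```

View pics/k7.png

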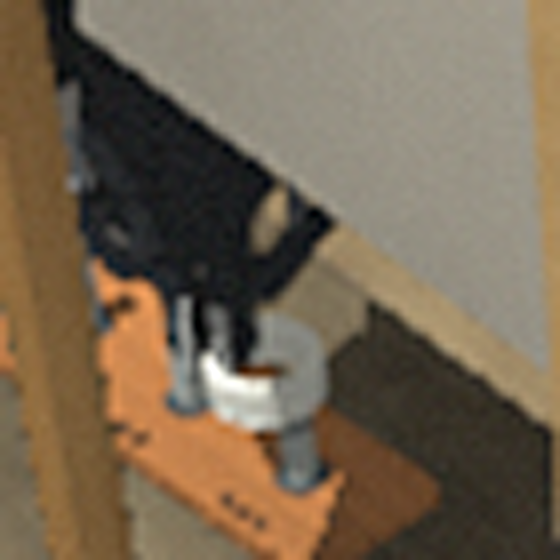

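Call:
{"api": "servo_tool", "payload": {"deltas": [[[2, 0, 0, -2, 0], [2, 0, 0, -4, 0], [2, 0, 0, -4, 0]]]}}

```text
time: 26.9
tool_pos: [0.5549, 0.2533, 0.0812]
tool_rot: [0.0, 0.986, 0.168, -0.0]
contact_force: [0.1, -0.1, 0.0]
gripper_width: 0.068
```

```bash
python3 - <<'E'
from ov import *
np.set_printoptions(precision=3,suppress=True)
s=state();p=s['tool_pos'];print(p,s['contact_force'],s['ft_torque'],s['joint_pos'],s['joint_efforts'])
E
```

```text
[0.555 0.253 0.081] [ 0.118 -0.084  0.029] [ 0.031 -0.018 -0.027] [0.306 0.177 1.775 0.    1.19  1.54 ] [ -0.008 -41.203 -33.389  -0.017  -0.011  -0.   ]
```

Call:
{"api": "servo_tool", "payload": {"deltas": [[[2, 0, 0, -2, 0], [2, 0, 0, -4, 0], [2, 0, 0, -4, 0]]]}}

```text
time: 27.28
tool_pos: [0.5549, 0.2533, 0.0772]
tool_rot: [0.0, 0.986, 0.168, -0.0]
contact_force: [0.4, -0.5, -1.2]
gripper_width: 0.067
```

```bash
python3 - <<'E'
from ov import *
np.set_printoptions(precision=3,suppress=True)
s=state();p=s['tool_pos'];print(p,s['contact_force'],s['ft_torque'],s['joint_pos'],s['joint_efforts'])
cv2.imwrite("pics/scene25.png",grab_frame("scene")[:,:,::-1])
draw("pics/scene25.png","pics/k8.png","scene",(190,110,70,70),8,[])
E
```

```text
[0.555 0.253 0.077] [ 0.378 -0.46  -1.208] [ 0.01  -0.004  0.031] [0.306 0.183 1.777 0.    1.183 1.54 ] [ -0.009 -41.283 -33.248  -0.017  -0.011  -0.   ]
```

View pics/k8.png

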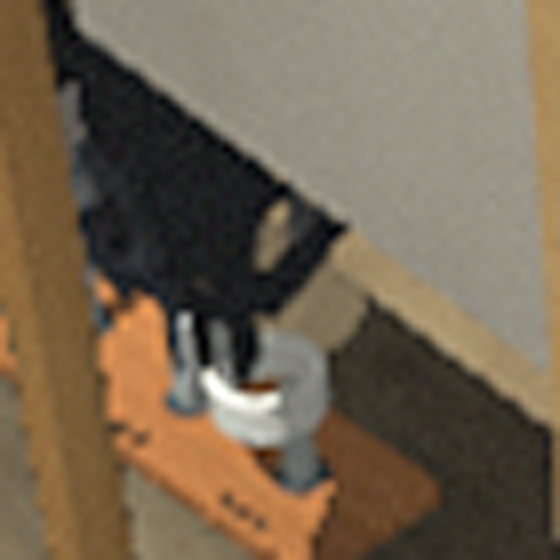

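Call:
{"api": "servo_tool", "payload": {"deltas": [[[2, 0, 0, -2, 0], [2, 0, 0, -4, 0], [2, 0, 0, -6, 0], [2, 0, 0, -6, 0]]]}}

```text
time: 27.82
tool_pos: [0.5549, 0.2534, 0.0711]
tool_rot: [0.0, 0.986, 0.168, -0.0]
contact_force: [-0.4, 0.3, -1.0]
gripper_width: 0.064
```

```bash
python3 - <<'E'
from ov import *
np.set_printoptions(precision=3,suppress=True)
s=state();p=s['tool_pos'];print(p,s['contact_force'],s['ft_torque'],s['joint_pos'],s['joint_efforts'])
E
```

```text
[0.555 0.253 0.071] [-0.402  0.329 -1.033] [-0.05  -0.026  0.014] [0.306 0.191 1.779 0.    1.173 1.54 ] [ -0.008 -41.4   -33.021  -0.017  -0.01   -0.   ]
```

Call:
{"api": "servo_tool", "payload": {"deltas": [[[2, 0, 0, -2, 0], [2, 0, 0, -4, 0], [2, 0, 0, -6, 0], [2, 0, 0, -6, 0]]]}}

```text
time: 28.32
tool_pos: [0.5549, 0.2534, 0.0652]
tool_rot: [0.0, 0.986, 0.168, -0.0]
contact_force: [-1.1, 0.5, -1.0]
gripper_width: 0.069
```

```bash
python3 - <<'E'
from ov import *
np.set_printoptions(precision=3,suppress=True)
s=state();p=s['tool_pos'];print(p,s['contact_force'],s['ft_torque'],s['joint_pos'],s['joint_efforts'])
cv2.imwrite("pics/scene26.png",grab_frame("scene")[:,:,::-1])
draw("pics/scene26.png","pics/k9.png","scene",(190,110,70,70),8,[])
E
```

```text
[0.555 0.253 0.065] [-1.124  0.5   -0.981] [ 0.037 -0.031 -0.055] [0.306 0.198 1.781 0.    1.162 1.54 ] [ -0.008 -41.537 -32.813  -0.017  -0.01   -0.   ]
```

View pics/k9.png

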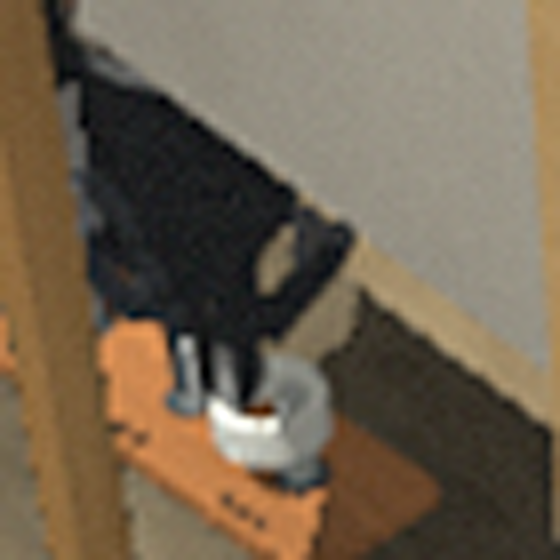

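Call:
{"api": "servo_tool", "payload": {"deltas": [[[2, 0, 0, -3, 0], [2, 0, 0, -6, 0], [2, 0, 0, -8, 0], [2, 0, 0, -8, 0]]]}}

```text
time: 28.88
tool_pos: [0.5549, 0.2533, 0.0571]
tool_rot: [0.0, 0.986, 0.168, -0.0]
contact_force: [0.8, -0.4, -1.8]
gripper_width: 0.071
```

```bash
python3 - <<'E'
from ov import *
np.set_printoptions(precision=3,suppress=True)
s=state();p=s['tool_pos'];print(p,s['contact_force'],s['ft_torque'],s['joint_pos'],s['joint_efforts'])
E
```

```text
[0.555 0.253 0.057] [ 0.819 -0.448 -1.81 ] [ 0.041 -0.015  0.014] [0.306 0.209 1.784 0.    1.149 1.54 ] [ -0.006 -41.679 -32.485  -0.017  -0.009  -0.   ]
```

Call:
{"api": "servo_tool", "payload": {"deltas": [[[2, 0, 0, -3, 0], [2, 0, 0, -6, 0], [2, 0, 0, -8, 0], [2, 0, 0, -8, 0]]]}}

```text
time: 29.38
tool_pos: [0.5549, 0.2533, 0.0492]
tool_rot: [0.0, 0.986, 0.168, -0.0]
contact_force: [0.8, -0.7, -1.6]
gripper_width: 0.07
```

```bash
python3 - <<'E'
from ov import *
np.set_printoptions(precision=3,suppress=True)
s=state();p=s['tool_pos'];print(p,s['contact_force'],s['ft_torque'],s['joint_pos'],s['joint_efforts'])
cv2.imwrite("pics/scene27.png",grab_frame("scene")[:,:,::-1])
draw("pics/scene27.png","pics/k10.png","scene",(190,110,70,70),8,[])
E
```

```text
[0.555 0.253 0.049] [ 0.757 -0.747 -1.614] [ 0.029 -0.012  0.004] [ 0.306  0.22   1.786 -0.     1.135  1.54 ] [ -0.007 -41.87  -32.198  -0.017  -0.009  -0.   ]
```

View pics/k10.png

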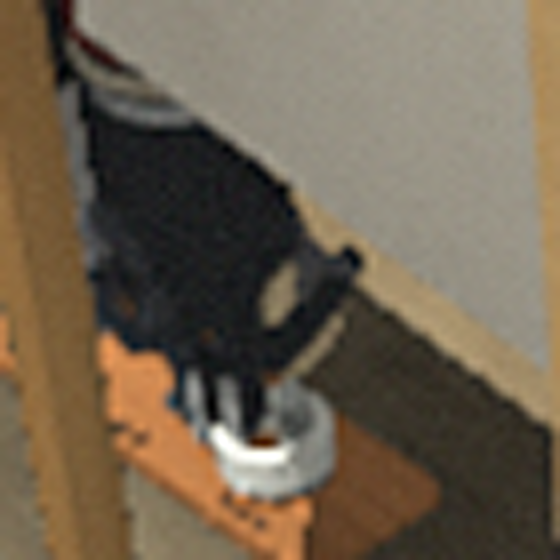

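Call:
{"api": "servo_tool", "payload": {"deltas": [[[2, 0, 0, -3, 0], [2, 0, 0, -5, 0], [2, 0, 0, -5, 0], [10, 0, 0, -5, 0], [10, 0, 0, -5, 0]]]}}

```text
time: 30.05
tool_pos: [0.5552, 0.2534, 0.0447]
tool_rot: [0.0, 0.986, 0.168, 0.0]
contact_force: [-0.2, -0.8, -0.4]
gripper_width: 0.115
```

```bash
python3 - <<'E'
from ov import *
np.set_printoptions(precision=3,suppress=True)
s=state();p=s['tool_pos'];print(p,s['contact_force'],s['ft_torque'],s['joint_pos'],s['joint_efforts'],s['gripper_width']*85.4)
cv2.imwrite("pics/scene28.png",grab_frame("scene")[:,:,::-1])
draw("pics/scene28.png","pics/k11.png","scene",(190,110,70,70),8,[])
E
```

```text
[0.555 0.253 0.045] [-0.173 -0.792 -0.404] [0.004 0.08  0.021] [ 0.306  0.227  1.787 -0.     1.127  1.54 ] [  0.109 -41.617 -31.795   0.046  -0.059  -0.003] 9.852281095487704
```

View pics/k11.png

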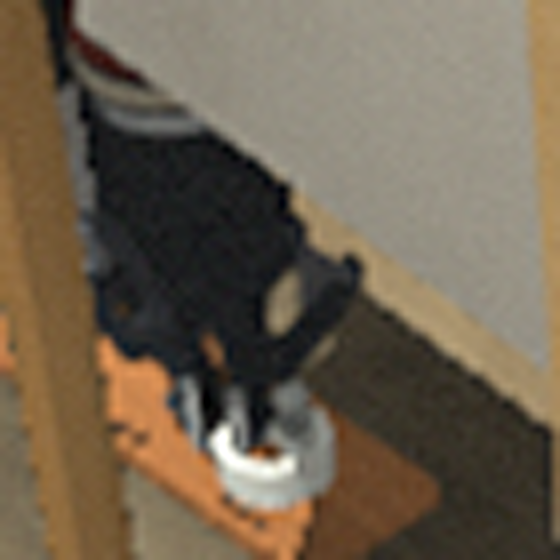

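Call:
{"api": "servo_tool", "payload": {"deltas": [[[12, 0, 0, 0, 0], [12, 0, 0, 0, 0], [12, 0, 0, 8, 0], [12, 0, 0, 20, 0], [12, 0, 0, 40, 0]]]}}

```text
time: 30.72
tool_pos: [0.5549, 0.2533, 0.0853]
tool_rot: [0.0, 0.986, 0.168, -0.0]
contact_force: [-0.1, -1.1, -1.0]
gripper_width: 0.14
```

```bash
python3 - <<'E'
from ov import *
np.set_printoptions(precision=3,suppress=True)
s=state();p=s['tool_pos'];print(p,s['contact_force'],s['joint_efforts'],s['gripper_width']*85.4)
cv2.imwrite("pics/scene29.png",grab_frame("scene")[:,:,::-1])
draw("pics/scene29.png","pics/k12.png","scene",(190,110,70,70),8,[])
E
```

```text
[0.555 0.253 0.085] [-0.076 -1.097 -0.98 ] [  0.003 -39.05  -32.449  -0.001  -0.233  -0.   ] 11.943846155455393
```

View pics/k12.png

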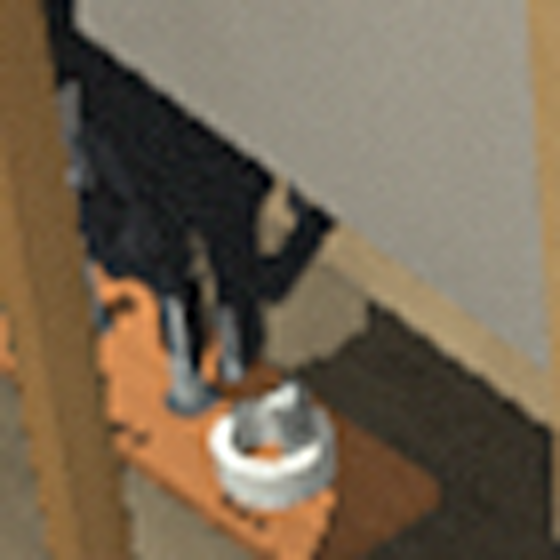

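Call:
{"api": "servo_tool", "payload": {"deltas": [[[12, 0, 2, 40, 0], [12, -2, 4, 90, 0], [12, -4, 8, 140, 0], [12, -4, 8, 160, 0], [12, -4, 8, 160, 0]]]}}

```text
time: 31.4
tool_pos: [0.5519, 0.2616, 0.2466]
tool_rot: [-0.0, 0.986, 0.168, 0.002]
contact_force: [0.2, 0.8, -0.7]
gripper_width: 0.142
```

```bash
python3 - <<'E'
from ov import *
np.set_printoptions(precision=3,suppress=True)
s=state();p=s['tool_pos'];print(p,s['contact_force'],s['joint_efforts'])
for n in("scene","top"): cv2.imwrite(f"pics/{n}30.png",grab_frame(n)[:,:,::-1])
p3=(.563,.2245)
u=np.array([-.33,.944])*.0095;c=p3+u
draw("pics/scene30.png","pics/m1.png","scene",(190,125,50,55),8,[])
draw("pics/scene30.png","pics/m2.png","scene",(190,125,50,55),8,[((*c,.034),.024,(0,255,0)),((*c,.014),.024,(0,0,255)),((*p3,.061),.003,(255,255,0)),((*p3,.034),.007,(255,255,0))])
a=cv2.imread("pics/m1.png");b=cv2.imread("pics/m2.png");cv2.imwrite("pics/m3.png",np.hstack([a,b]))
crop("pics/scene30.png","pics/m4.png",160,90,240,240,2.5)
E
```

```text
[0.552 0.262 0.247] [ 0.156  0.813 -0.676] [  0.129 -39.396 -38.319   0.006   0.055  -0.   ]
```

View pics/m3.png

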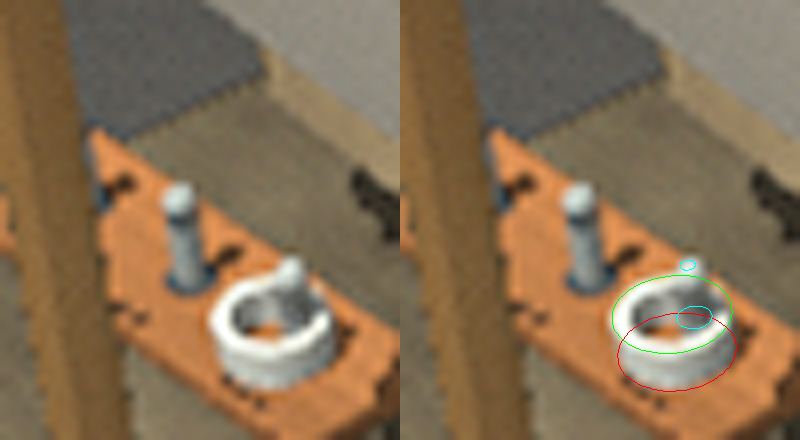

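View pics/m4.png

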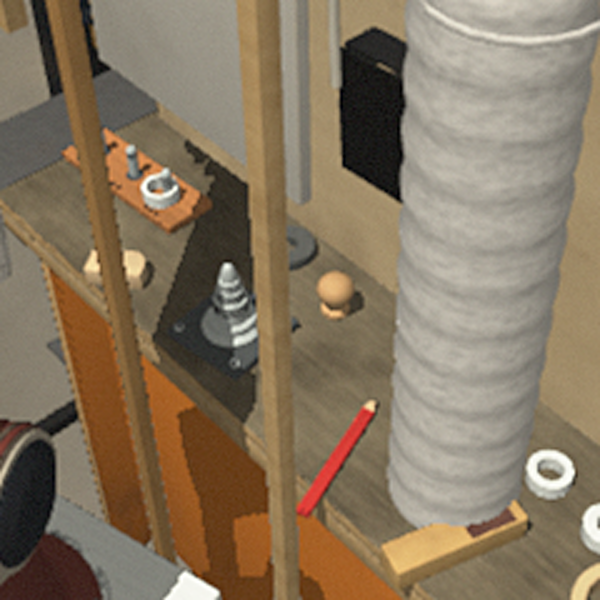

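```bash
python3 - <<'E'
from plant import *
s=state();print(s['time'],s['contact_force'],s['joint_vel'].round(3));print(job_done())
E
```

```text
31.5 [ 0.30451875  0.07272949 -0.90170975] [ 0.     0.016  0.023 -0.     0.001  0.   ]
the job is handed in; nothing more can be done
None
```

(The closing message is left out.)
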